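# Scoop chilling balls from the reclined jar

### The arm

A 6-joint arm with a two-finger parallel gripper is mounted at the origin on the work surface. World frame = base frame: x ahead of the robot, y to its left, z up, the work surface at z = 0. Lengths are in m, angles in rad, forces in N, time in s.
With the tool pointing down it reaches from about 0.25 to 0.775 m from the base axis. Payload 4 kg.
Tool frame: the origin (TCP) lies midway between the tips of the shut fingers; the grasp point (between the pads) lies 19 mm behind it (robot.tcp_to_grasp is the distance from the TCP to the grasp point, in m); z points along the fingers, y is the line along which they close (so a half turn about z gives the same grasp; the last joint's range is limited). The gripper opens to 94 mm and grips with 3 to 60 N. Pads are 16 mm wide; open, the fingers measure 119 mm over their backs; the gripper's body (75 mm by 177 mm) begins 78 mm behind the grasp point.
Start: joints at [1.178, 0.087, 1.371, -0, 1.684, -0.103], TCP at [0.157, 0.527, 0.206] pointing down, gripper open.
Joint ranges: [-3.1, 3.1], [-0.76, 2.03], [0.27, 2.55], [-1.08, 4.22], [0.17, 2.65], [-2.57, 2.57]. Speed limits (rad/s): [2.79, 2.79, 3.14, 3.14, 3.14, 3.14].

### API

Orientations are given as [roll, pitch, yaw] about the fixed x, y, z axes, in that order (R = Rz(yaw) Ry(pitch) Rx(roll)).
In Python, from bench import robot, viewer gives the robot as it stands. The module is installed in compiled form; this text tells all that it offers.
- The arm moves only by the shell command python3 -m handwheel 'ROWS' [OPENING]. ROWS is JSON, a list of rows, each a list of 6 numbers: the shift along the tool's x, y, z in units of 0.2 m (1.0 is 0.2 m), then the turn, a rotation vector about the tool's x, y, z in units of 30 degrees (1.0 is 30 degrees). In form: [[x, y, z, wx, wy, wz], ...]. A call has 1 to 10 rows; each row is the pose to reach, as a shift and turn from the pose commanded when the call began, along the tool's axes at that moment; what a row does not reach only later rows make up. A row lasts 1/12 s, in which the tool goes at most 41.7 mm and 7.16 degrees, less where a joint would pass 70% of its speed; a pose out of reach is approached as far as the arm can. A call with a number of a shift or a turn outside -1 to 1 is refused whole. A call with a gripper value outside its range is refused whole. OPENING is the gripper's target within -1 to 1 (shut at 1, half-way at 0, fully open at -1), set as the call begins (- or left out, the last holds). The fingers move at their own pace and stop on an object; the grip force is fixed at half the most. Time passes only in rows, so rows that repeat a pose let the fingers close. It gives the time, the measured TCP pose, the force, the opening and the grip force at its end, in the units of the state.
- robot.get_obs(): the state, without advancing time (a new reading comes with each control period).
- viewer.snapshot(name): name is "side" or "top" or "wrist"; returns the picture (480x640x3 uint8, red, green, blue); there is no depth.
- viewer.calibration(name): a dict with "fx", "fy", "cx", "cy" (pixels), "k1" (the pictures are not rectified: a ray, as slopes to the right and down, at radius r is drawn at 1 + k1 r^2 times it, then the intrinsics apply), "R" (3x3) and "t" (3): a world point X has camera coordinates R X + t. Camera axes: x right, y down, z forward; pixel columns grow to the right and rows downward; lengths in m; the calibration is good to about 2 mm. A picture is of the moment at which its call begins: read the wrist's pose just before it. calibration takes no time and is no camera call; for the wrist camera it gives the pose at the moment of the call.
- robot.close_job(): hands the job in; it is judged then, once.
The state is a dict: "time": time; "joint_positions": joint angles; "qvel": joint speeds; "joint_torque": joint torques, N m; "tool_pos": TCP position; "ee_rot": TCP orientation; "wrist_force": force on the tool from outside, world axes, zero at the start; "wrist_torque": the same for the moment, N m; "width": finger opening in m; "finger_force": force on a finger pad.
Only numpy, scipy, OpenCV 4.12 (cv2) and the standard library are available. Lean on these libraries where they do the work, as an engineer would, in place of code of your own. Each camera call takes 0.05 s, during which the arm holds its last target. There are 200 camera calls.

### The job

With the scoop, reach into the reclined glass jar, bring out steel chilling balls and tip them, from low over it, into the ceramic bowl: the bowl needs at least two of the four. Balls that you do not take stay in the jar, and none may fall on the table; then stand the empty scoop level on the open table again. Leave the tin, the mug and the tissue box where they are and keep the bowl upright, about where it stands.

Things in the scene. Friction and masses are not known exactly. Their poses are not given: they have to be found in the camera images.
- scoop_grip (a point): mid-handle of the scoop (0.12 kg, starts standing level on its flat bottom, this point 69 mm up). The handle is a straight wooden bar, 14 mm wide (y), 20 mm deep, 92 mm long, 35 mm free above this point; it leans back, 35 degrees from the scoop's z towards -x. Axes: x from handle to nose, y across, z up when it stands level
- scoop_trough (a point): point in the steel trough, 12 mm above the middle of its underside; axes as scoop_grip, which lies at x -111.5, z +57 mm from here. Trough 66 mm long: rear wall at x -33, open nose at +33; 56 mm wide outside, 25 mm high, flat floor 22 mm wide, sloping sides, 2 mm sheet. An 8 mm shank runs 47 mm back from the rear wall to the handle's foot, its underside 16 to 20 mm above the trough's
- scoop_nose (a point): middle of the trough's front edge, on its underside; axes as scoop_grip
- jar_mouth (a point): centre of the open round mouth of a clear glass jar, 84 mm clear across, rim 92 mm outside. The jar is fixed, reclined in a wooden cradle. Axes: z up, -x the way the mouth faces; the jar's axis rises 30 degrees above level towards the mouth. The rim's lowest inside point is 95 mm above the table, its top 171 mm
- jar_bottom (a point): centre of the jar's inner floor, a flat disc square to the jar's axis, 92 mm straight behind jar_mouth; axes as jar_mouth. The body is 108 mm across (100 mm inside) and narrows by a shoulder near the mouth, so the rim stands 8 mm in from the body's inner wall. The balls gather at this floor's lowest edge, 50 mm from this point
- jar_mid (a point): point on the jar's axis 40 mm in front of its inner floor; axes as jar_mouth
- bowl: white ceramic bowl, loose, 0.45 kg, 132 mm across the rim, 46 mm high, inner floor 10 mm up; origin at the centre of its underside, z up
- ball0: polished steel coffee-chilling ball, 24 mm across, 25 g, one of four alike loose in the jar; origin at its centre. It slides and rolls very easily: it stays put on a slope under about 5 degrees
- ball1: polished steel coffee-chilling ball, 24 mm across, 25 g, one of four alike loose in the jar; origin at its centre. It slides and rolls very easily: it stays put on a slope under about 5 degrees
- ball2: polished steel coffee-chilling ball, 24 mm across, 25 g, one of four alike loose in the jar; origin at its centre. It slides and rolls very easily: it stays put on a slope under about 5 degrees
- ball3: polished steel coffee-chilling ball, 24 mm across, 25 g, one of four alike loose in the jar; origin at its centre. It slides and rolls very easily: it stays put on a slope under about 5 degrees
- tin: bystander: tin can, 72 mm across, 110 mm tall, origin under its centre
- mug: bystander: white mug, 80 mm across, 85 mm tall, origin under its centre
- tissue_box: bystander: wooden tissue box shaped like a small house, 130 x 200 mm, 125 mm tall and a tissue above, origin under its centre
Things that resemble listed ones, but are neither listed nor needed, are in the scene too. What is shaped like the part that bears scoop_grip but orange, purple or yellow is not meant.

How it is judged:
By the outcome, as a careful person would: the job done as asked, in the order asked, and still so for the second after the job is handed in, with the robot touching nothing.
It also fails if it takes over 72 s, if anything falls off the work surface, if the arm or the gripper's body presses on something with over 40 N, if the wrist force passes 120 N, or if a joint passes its speed limit or range.

## Working session

There is one attempt and no reset: what is moved stays moved. The work goes in short steps, Python scripts to look and compute and a shell command to move; the robot and the scene stay as the last step left them, time stands still between calls to the robot, and variables do not carry over. Pictures are saved under pics/ and viewed, at most 10 in all, crops included, and the job is handed in when it is done.

```bash
mkdir -p pics
cat > h.py <<'E'
import numpy as np,cv2,json
from scipy.spatial.transform import Rotation as Ro
from bench import robot,viewer
def snap(n,f):
    c=viewer.calibration(n); im=viewer.snapshot(n); cv2.imwrite('pics/'+f+'.png',im[:,:,::-1])
    c={k:(v.tolist() if hasattr(v,'tolist') else v) for k,v in c.items()}; json.dump(c,open('pics/'+f+'.json','w')); return im
def cal(f): 
    return json.load(open('pics/'+f+'.json'))
def ray(f,u,v):
    c=cal(f); K=np.array([[c['fx'],0,c['cx']],[0,c['fy'],c['cy']],[0,0,1.]])
    p=cv2.undistortPoints(np.array([[[u,v]]],float),K,np.array([c['k1'],0,0,0,0]))[0,0]
    R=np.array(c['R']);t=np.array(c['t']); return -R.T@t, R.T@np.array([p[0],p[1],1])
def plane(f,u,v,z):
    o,d=ray(f,u,v); return o+d*(z-o[2])/d[2]
def two(f1,u1,v1,f2,u2,v2):
    o,d=ray(f1,u1,v1);p,e=ray(f2,u2,v2)
    s=np.linalg.lstsq(np.c_[d,-e],p-o,rcond=None)[0]; a=o+d*s[0];b=p+e*s[1]; return (a+b)/2,np.linalg.norm(a-b)
def proj(f,X):
    c=cal(f); q=np.array(c['R'])@np.array(X)+c['t']; a=q[:2]/q[2]; a=a*(1+c['k1']*(a@a)); return a*[c['fx'],c['fy']]+[c['cx'],c['cy']]
def rpy(r): return Ro.from_euler('xyz',r).as_matrix()
E
python3 - <<'E'
from h import *
a=snap('side','s0');b=snap('top','t0')
for n in('s0','t0'):
    c=cal(n); R=np.array(c['R']); print(n,c['fx'],c['k1'],-R.T@np.array(c['t']),R[2])
o=robot.get_obs(); print(o)
E
```

```text
s0 452.93255062574826 -0.10433784678361269 [ 0.00164821 -0.58809654  0.82386775] [ 0.49146552  0.57036652 -0.65813652]
t0 598.4719618281856 0.030801465254232087 [0.42712796 0.05770162 1.51592034] [ 0.08512336  0.01591401 -0.99624332]
{'time': 0.1, 'joint_positions': array([ 1.17786330e+00,  8.78807851e-02,  1.37207677e+00, -1.82914495e-05,
        1.68358960e+00, -1.03078249e-01]), 'qvel': array([-0.00088423, -0.00054916, -0.00508292, -0.001392  ,  0.00097835,
       -0.00069154]), 'joint_torque': array([ 1.41681263e-03, -3.41253483e+01, -3.03300440e+01,  7.19079422e-02,
        3.04622948e-02, -1.17747486e-04]), 'tool_pos': array([0.15701   , 0.5266078 , 0.20443475]), 'ee_rot': array([-3.13964666e+00, -1.83026735e-04,  2.85173566e+00]), 'wrist_force': array([-0.01454766, -0.01550999,  0.34082577]), 'wrist_torque': array([-0.02623553,  0.03561375, -0.08839756]), 'finger_force': 0.0, 'width': 0.09386348729393901}
```

View pics/s0.png

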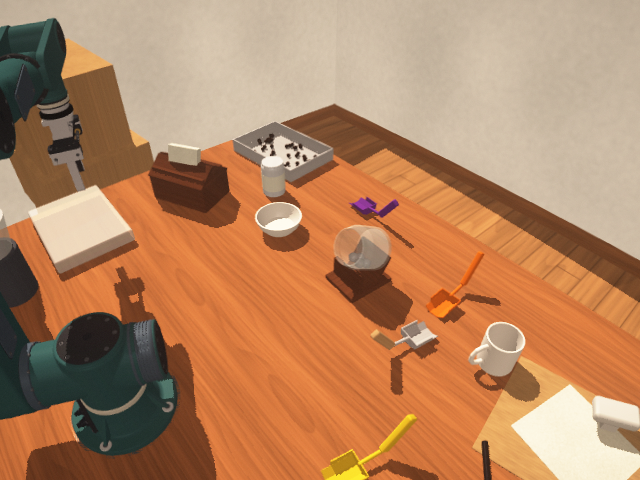

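View pics/t0.png

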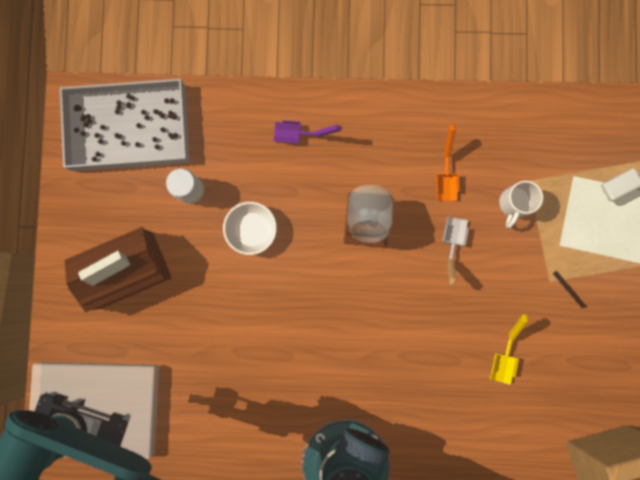

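The side view shows the steel scoop at about (418,335) with its handle tip at (376,337), the jar at (362,250), the bowl at (278,220), the tin at (273,177), the mug at (497,348) and the tissue box at (190,180). In the top view these are: scoop trough (456,232), handle end (451,281), jar (370,214), bowl (250,228), tin (183,185), mug (522,202) and tissue box (117,268).

Scoop candidates in the top view are steel/wood (456,232), orange (449,185), purple (290,132) and yellow (506,368). The steel trough with the wooden handle fits, since the coloured ones are excluded. I'll confirm with an enlarged crop.

Run:
```python
from h import *
t=cv2.imread('pics/t0.png');s=cv2.imread('pics/s0.png')
A=cv2.resize(t[205:295,410:500],(300,300),interpolation=2)
B=cv2.resize(t[175:255,335:405],(400,457)[:2] if 0 else (263,300),interpolation=2)
C=cv2.resize(s[310:370,360:450],(400,267),interpolation=2)
D=cv2.resize(s[215:305,315:405],(300,300),interpolation=2)
im=np.zeros((600,720,3),np.uint8); im[:300,:300]=A; im[:300,310:573]=B; im[300:567,:400]=C; im[300:,410:710]=D
cv2.imwrite('pics/c1.png',im)
```

```text
(no output)
```

View pics/c1.png

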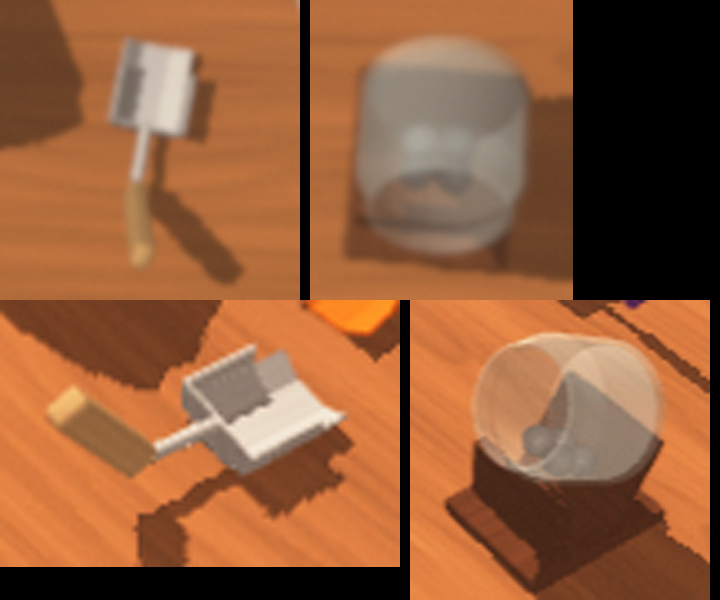

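The crop confirms the steel trough with the wooden handle. In the top view the trough corners are near (448,217), (469,221), (466,246) and (443,242), with the handle top at (452,281). The jar mouth faces the robot, its centre at about (370,231) in the top view and (349,247) in the side view, with balls visible at its low end.

Run:
```python
from h import *
np.set_printoptions(precision=4,suppress=True)
T=lambda x,y:(410+x*.3,205+y*.3)
nc=[plane('t0',*T(*p),.025) for p in((127,40),(198,52),(187,136),(110,125))]
print('corners',*[p[:2] for p in nc]); print('len/wid',np.linalg.norm(nc[0]-nc[3]),np.linalg.norm(nc[0]-nc[1]))
c=sum(nc)/4; d=(nc[0]+nc[1]-nc[2]-nc[3]); print('trough',c,'yaw',np.arctan2(d[1],d[0]))
top,e=two('t0',*T(140,255),'s0',375.1,333); print('handle top',top,e)
# trough/handle direction
v=c-top; print('yaw2',np.arctan2(v[1],v[0]),'dist',np.hypot(*v[:2]))
m,e=two('t0',369.9,231.5,'s0',349.2,247.4); print('mouth',m,e, plane('t0',369.9,231.5,.131),plane('s0',349.2,247.4,.131))
# jar back top silhouettes
for y in (0,.05,.0866):pass
# bowl by mask
t=cv2.imread('pics/t0.png'); s=cv2.imread('pics/s0.png')
for f,im,(x0,y0,x1,y1) in(('t0',t,(212,192,290,264)),('s0',s,(245,195,310,245))):
    hsv=cv2.cvtColor(im[y0:y1,x0:x1],cv2.COLOR_BGR2HSV); mk=((hsv[...,1]<70)&(hsv[...,2]>110)).astype('uint8')
    n,l,st,ce=cv2.connectedComponentsWithStats(mk); i=1+np.argmax(st[1:,4]); print(f,st[i],ce[i]+[x0,y0])
    if f=='t0':
        cx,cy=x0+st[i,0]+st[i,2]/2,y0+st[i,1]+st[i,3]/2; print('bowl',plane(f,cx,cy,.046))
        print(plane(f,x0+st[i,0],cy,.046)-plane(f,x0+st[i,0]+st[i,2],cy,.046))
# cradle front-edge pixels
print('cradle base front', plane('t0',335+(345-310)/3.757,175+258/3.75,.01),plane('t0',335+(505-310)/3.757,175+267/3.75,.01))
print('side base', plane('s0',315+(447-410)/3.33,215+(507-300)/3.33,.005),plane('s0',315+(537-410)/3.33,215+(590-300)/3.33,.005),plane('s0',315+(663-410)/3.33,215+(520-300)/3.33,.005))
```

```text
corners [ 0.6118 -0.2421] [ 0.6039 -0.2949] [ 0.5407 -0.287 ] [ 0.5476 -0.2299]
len/wid 0.06530109935610247 0.05339732325836425
trough [ 0.576  -0.2635  0.025 ] yaw -0.15749767791720426
handle top [ 0.4513 -0.2379  0.0999] 0.002862679218339486
yaw2 -0.2018410250851948 dist 0.12732971213774427
mouth [ 0.5622 -0.0416  0.1308] 0.00349612939010656 [ 0.5608 -0.0404  0.131 ] [ 0.5635 -0.0427  0.131 ]
t0 [  11   10   53   52 2177] [249.503  227.7882]
bowl [0.5709 0.2509 0.046 ]
[-0.003   0.1311  0.    ]
s0 [  10    7   47   35 1208] [278.0844 218.1184]
cradle base front [0.5398 0.0149 0.01  ] [ 0.5363 -0.0923  0.01  ]
side base [0.5429 0.0113 0.005 ] [ 0.5375 -0.0937  0.005 ] [ 0.6591 -0.1044  0.005 ]
```

Measurements agree: the mouth height came out at 0.1308 against 0.131 expected, the bowl rim at 0.131 m across and the handle top at 0.0999 high. Next I work out the moves towards the scoop.

```bash
cat >> h.py <<'E'
np.set_printoptions(precision=3,suppress=True)
TS=np.array([[-.8192,0,.5736],[0,1,0],[-.5736,0,-.8192]]) # tool in scoop
def scoopR(yaw,p): return Ro.from_euler('ZY',[yaw,p]).as_matrix()
def tool(trough,yaw,p):
    R=scoopR(yaw,p); g=np.array(trough)+R@[-.1115,0,.057]; RT=R@TS; return g+.019*RT[:,2],RT
def rel(P,R,P0,R0):
    return np.r_[R0.T@(P-P0)/.2, Ro.from_matrix(R0.T@R).as_rotvec()/np.radians(30)]
def cur():
    o=robot.get_obs(); return o['tool_pos'],rpy(o['ee_rot'])
E
python3 - <<'E'
from h import *
P0,R0=cur()
P,R=tool([.576,-.2635,.012],-.18,0)
for b in(.15,.06,0):
    Q=P-b*R[:,2]; print(b,Q,rel(Q,R,P0,R0))
print(R0)
E
```

```text
0.15 [ 0.392 -0.23   0.176] [-2.209 -3.289  0.147 -0.068 -1.166 -0.202]
0.06 [ 0.443 -0.239  0.103] [-2.466 -3.26   0.515 -0.068 -1.166 -0.202]
0 [ 0.477 -0.245  0.053] [-2.637 -3.241  0.761 -0.068 -1.166 -0.202]
[[-0.958  0.286 -0.001]
 [ 0.286  0.958 -0.002]
 [ 0.    -0.002 -1.   ]]
```

```bash
python3 -m handwheel '[[-0.7,-0.95,-0.2,0,0,0],[-0.7,-0.95,-0.2,0,0,0],[-0.7,-0.95,-0.2,0,0,0],[-0.7,-0.95,-0.2,0,0,0],[-0.7,-0.95,-0.2,0,0,0],[-0.7,-0.95,-0.2,0,0,0],[-0.7,-0.95,-0.2,0,0,0]]' -1
python3 -m handwheel '[[-0.7,-0.95,0,0,0,0],[-0.7,-0.95,0,0,0,0],[-0.7,-0.95,0,0,0,0],[-0.7,-0.95,0,0,0,0],[-0.7,-0.95,0,0,0,0],[-0.7,-0.95,0,0,0,0],[-0.7,-0.95,0,0,0,0]]'
python3 -m handwheel '[[-0.7,-0.95,0,0,-0.2,0],[-0.7,-0.95,0,0,-0.4,0],[-0.7,-0.95,0,0,-0.6,0],[-0.7,-0.95,0,0,-0.8,0],[-0.7,-0.95,0,0,-1,0],[-0.7,-0.95,0,0,-1,0],[-0.7,-0.95,0,0,-1,0],[-0.7,-0.95,0,0,-1,0]]'
python3 - <<'E'
from h import *
P0,R0=cur()
P,R=tool([.576,-.2635,.012],-.18,0)
print(P0,robot.get_obs()['joint_positions'])
Q=P-.13*R[:,2]; print(Q,rel(Q,R,P0,R0))
E
```

```text
time: 0.68
tool_pos: [0.2387, 0.3015, 0.2469]
ee_rot: [3.14, 0.003, 2.846]
wrist_force: [0.0, 1.5, -0.4]
width: 0.0935
finger_force: 0.0
time: 1.27
tool_pos: [0.318, 0.0793, 0.2448]
ee_rot: [-3.14, -0.0, 2.844]
wrist_force: [0.5, 0.7, 0.5]
width: 0.0943
finger_force: 0.0
time: 1.93
tool_pos: [0.3965, -0.1393, 0.2444]
ee_rot: [3.139, 0.521, 2.848]
wrist_force: [0.1, 0.4, 1.3]
width: 0.0941
finger_force: 0.0
[ 0.397 -0.139  0.244] [-0.605 -0.643  1.943  0.16   1.344 -1.879]
[ 0.404 -0.232  0.16 ] [ 0.064 -0.435  0.449 -0.111 -0.17  -0.184]
```

```bash
python3 -m handwheel '[[0.064,-0.435,0.449,-0.11,-0.17,-0.18],[0.064,-0.435,0.449,-0.11,-0.17,-0.18],[0.064,-0.435,0.449,-0.11,-0.17,-0.18],[0.064,-0.435,0.449,-0.11,-0.17,-0.18],[0.064,-0.435,0.449,-0.11,-0.17,-0.18]]'
python3 - <<'E'
from h import *
P0,R0=cur(); print(P0,robot.get_obs()['joint_positions'])
snap('wrist','w1')
P,R=tool([.576,-.2635,.012],-.18,0)
Q=P; print(Q,rel(Q,R,P0,R0))
Rs=scoopR(-.18,0);t=np.array([.576,-.2635,.012])
for n,q in dict(grip=[-.1115,0,.057],nose=[.033,0,-.012],rear=[-.033,0,-.012],top=[-.1315,0,.0857]).items(): print(n,proj('w1',t+Rs@q))
E
```

```text
time: 2.35
tool_pos: [0.4034, -0.2312, 0.1559]
ee_rot: [3.136, 0.605, 2.958]
wrist_force: [-0.8, 1.3, -0.6]
width: 0.0939
finger_force: 0.0
[ 0.403 -0.231  0.156] [-0.96  -0.512  2.081  0.455  1.159 -2.446]
[ 0.477 -0.245  0.053] [-0.017 -0.007  0.634  0.007 -0.011 -0.005]
grip [320.572 239.362]
nose [320.662 276.867]
rear [320.571 239.699]
top [320.602 251.435]
```

View pics/w1.png

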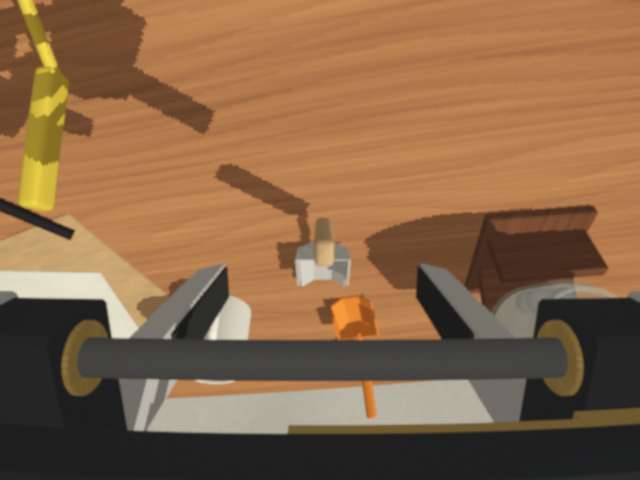

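The wrist view shows the scoop dead ahead between the open fingers: handle at (323,222)-(325,265), trough nose at about (322,283) against 277 predicted. I'm advancing and gripping.

```bash
python3 - <<'E'
from h import *
Rs=scoopR(-.18,0);t=np.array([.576,-.2635,.012]);print(cal('w1')['fx'])
g=np.array([-.1115,0,.057]);u=np.array([-.5736,0,.8192])
for q in (g+.035*u+[.008,0,.006],g+.035*u-[.008,0,.006],g-.057*u,[.033,.028,.013],[.033,-.028,.013]): print(proj('w1',t+Rs@q))
E
python3 -m handwheel '[[-0.01,0,0.15,0,0,0],[-0.015,-0.007,0.3,0,0,0],[-0.015,-0.007,0.4,0,0,0],[-0.015,-0.007,0.5,0,0,0],[-0.015,-0.007,0.6,0,0,0],[-0.015,-0.007,0.63,0,0,0],[-0.015,-0.007,0.63,0,0,0]]'
```

```text
380.82826124469864
[320.637 265.49 ]
[320.567 236.957]
[320.536 224.868]
[345.421 294.738]
[295.982 294.885]
time: 2.98
tool_pos: [0.4792, -0.2445, 0.0599]
ee_rot: [-3.141, 0.612, 2.967]
wrist_force: [0.6, -0.1, 0.0]
width: 0.0941
finger_force: 0.0
```

```bash
python3 -m handwheel '[[0,0,0.02,0,0,0],[0,0,0.02,0,0,0],[0,0,0.02,0,0,0],[0,0,0.02,0,0,0],[0,0,0.02,0,0,0],[0,0,0.02,0,0,0],[0,0,0.02,0,0,0],[0,0,0.02,0,0,0],[0,0,0.02,0,0,0],[0,0,0.02,0,0,0]]' 1
python3 - <<'E'
from h import *
o=robot.get_obs(); print(o['tool_pos'],o['ee_rot'],o['joint_positions'],o['width'],o['finger_force'])
im=snap('wrist','w2'); a=snap('side','s2')
c=np.zeros((480,800,3),np.uint8); c[:,:400]=im[:,120:520][:,:,::-1]; c[:400,400:]=cv2.resize(a[270:390,340:460],(400,400),interpolation=2)[:,:,::-1]
cv2.imwrite('pics/c2.png',c)
E
```

```text
time: 3.82
tool_pos: [0.4799, -0.2476, 0.0566]
ee_rot: [-3.139, 0.613, 2.963]
wrist_force: [-0.4, -1.3, -0.2]
width: 0.0308
finger_force: 0.0
[ 0.48  -0.248  0.057] [-3.139  0.613  2.963] [-0.805 -0.221  2.099  0.483  0.805 -2.454] 0.030790049293539547 0.0
```

View pics/c2.png

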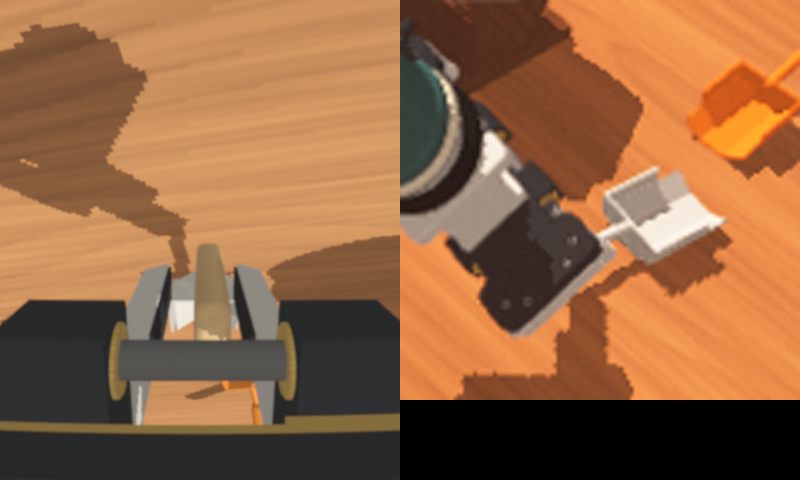

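The wrist view shows the handle between the fingers at (209,290) in the crop, still closing. I'll let them close, then lift slightly.

```bash
python3 -m handwheel '[[0,0,0,0,0,0],[0,0,0,0,0,0],[0,0,0,0,0,0],[0,0,0,0,0,0],[0,0,0,0,0,0],[0,0,0,0,0,0],[0,0,0,0,0,0]]' 1
python3 - <<'E'
from h import *
o=robot.get_obs(); print(o['tool_pos'],o['ee_rot'],o['width'],o['finger_force'])
im=snap('top','t3'); snap('side','s3')
t=cv2.imread('pics/t3.png');s=cv2.imread('pics/s3.png')
A=cv2.resize(t[205:265,430:490],(400,400),interpolation=2); B=cv2.resize(s[310:370,395:455],(400,400),interpolation=2)
cv2.imwrite('pics/c3.png',np.hstack([A,B]))
E
```

```text
time: 4.5
tool_pos: [0.4799, -0.2474, 0.0565]
ee_rot: [-3.139, 0.612, 2.964]
wrist_force: [-0.7, -0.4, -0.5]
width: 0.0139
finger_force: 30.0
[ 0.48  -0.247  0.056] [-3.139  0.612  2.964] 0.01388730184036185 29.99497801065445
```

View pics/c3.png

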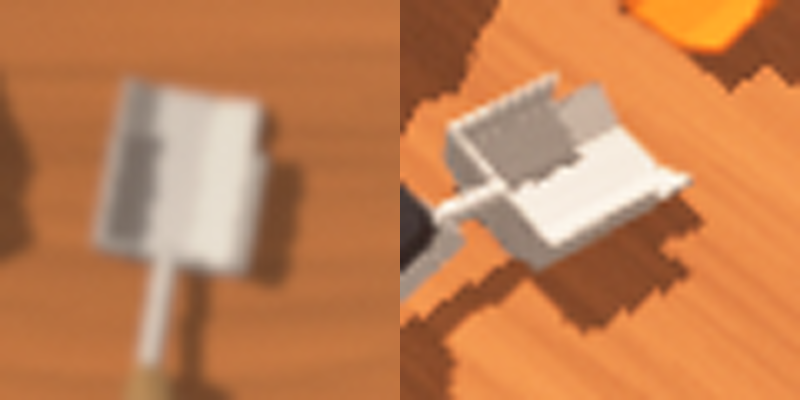

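Run:
```python
from h import *
k=6.667
t=[(127,80),(262,98),(250,272),(95,245)]; s=[(155,73),(290,182),(152,248),(48,128)]
C=[]
for a,b in zip(t,s):
    p,e=two('t3',430+a[0]/k,205+a[1]/k,'s3',395+b[0]/k,310+b[1]/k); q=plane('t3',430+a[0]/k,205+a[1]/k,.025); C.append(q); print(p,e,q)
C=np.array(C); c=C.mean(0); d=C[0]+C[1]-C[2]-C[3]; print(c,np.arctan2(d[1],d[0]))
P0,R0=cur()
for yaw in(-.178,):
    Rs=R0@TS.T; print('scoop R by tool yaw',np.arctan2(Rs[1,0],Rs[0,0]))
    print('trough in tool-based scoop axes vs nominal', Rs.T@(np.r_[c[:2],.012]-(P0-.019*R0[:,2])))
```

```text
[ 0.609 -0.242  0.017] 0.011017117135643972 [ 0.612 -0.244  0.025]
[ 0.607 -0.297  0.011] 0.0011479185500239682 [ 0.606 -0.295  0.025]
[ 0.541 -0.29   0.027] 5.643750039044632e-05 [ 0.541 -0.29   0.025]
[ 0.551 -0.234  0.026] 0.0031811117889082204 [ 0.55  -0.233  0.025]
[ 0.577 -0.266  0.025] -0.12311915213963824
scoop R by tool yaw -0.17925758342717796
trough in tool-based scoop axes vs nominal [ 0.11 -0.   -0.06]
```

```bash
cat >> h.py <<'E'
OFF=np.array([-.1125,0,.060])
def tool(trough,yaw,p):
    R=scoopR(yaw,p); g=np.array(trough)+R@OFF; RT=R@TS; return g+.019*RT[:,2],RT
M=np.array([.562,-.0415,.1314]); JY=-.06
JR=Ro.from_euler('ZY',[JY,np.pi/6]).as_matrix() # x=into jar, z=perp up
def jar(d,r,p): # nose underside at depth d, height r from axis (mm), pitch nose-down deg
    N=M+JR@[d/1e3,0,r/1e3]; R=scoopR(JY,np.radians(p)); return tool(N-R@[.033,0,-.012],JY,np.radians(p))
prof=[(0,-.012),(.011,-.012),(.028,.013)]
PTS=[(x,y,z) for x in np.linspace(-.033,.033,12) for y,z in prof]+[(x,0,z+.004*0) for x in np.linspace(-.08,-.033,8) for z in(.003,.013)]
u_=np.array([-.5736,0,.8192]); w_=np.array([.8192,0,.5736])
HP=[np.array([-.1115,y,.057])+u_*s+w_*h for s in(-.057,-.03,0,.035) for h in(-.01,.01) for y in (0,.007)]+[OFF+np.array([0,.02,0])+u_*s+w_*h for s in(-.019,.06) for h in(-.008,.008)]
def clear(d,r,p):
    q=np.radians(p-30); R=Ro.from_euler('Y',q).as_matrix(); t=np.array([d/1e3,0,r/1e3])-R@[.033,0,-.012]
    m=9;w=None
    for i,x in enumerate(list(PTS)+list(HP)):
        X=t+R@np.array(x)
        rad=np.hypot(X[1],X[2]); dd=X[0]
        if dd>0: c=min(np.interp(dd,[0,.012,.020],[.042,.042,.050])-rad,.094-dd)
        else: c=9
        if i>=len(PTS): c=-dd
        if c<m: m=c;w=(i,X)
    return m*1e3,w
def plan(W,n=6):
    for a,b in zip(W,W[1:]):
        print(a,b,'clear',[round(clear(*(np.array(a)+(np.array(b)-a)*f))[0],1) for f in np.linspace(0,1,n)])
def rows(W,P0=None,R0=None):
    if P0 is None: P0,R0=cur()
    for w in W:
        P,R=jar(*w) if len(w)==3 else w; print(w if len(w)==3 else '',P,rel(P,R,P0,R0).round(3).tolist())
E
python3 - <<'E'
from h import *
plan([(-40,-28,40),(15,-36,42),(40,-46.5,45),(60,-47.5,40),(80,-48,35),(90,-48,33),(90,-30,20),(90,-10,8),(89,6,-4),(88,6,-5),(40,6,-6),(0,6,-8),(-40,10,-8)])
P0,R0=cur(); print('up',R0.T@[0,0,1],'back',R0.T@[-1,0,0],'left',R0.T@[0,1,0])
rows([(-60,-28,40)])
E
```

```text
(-40, -28, 40) (15, -36, 42) clear [np.float64(137.2), np.float64(125.8), np.float64(114.5), np.float64(103.2), np.float64(5.9), np.float64(5.5)]
(15, -36, 42) (40, -46.5, 45) clear [np.float64(5.5), np.float64(4.9), np.float64(4.3), np.float64(3.0), np.float64(2.0), np.float64(1.7)]
(40, -46.5, 45) (60, -47.5, 40) clear [np.float64(1.7), np.float64(2.0), np.float64(1.8), np.float64(1.6), np.float64(1.4), np.float64(1.2)]
(60, -47.5, 40) (80, -48, 35) clear [np.float64(1.2), np.float64(1.1), np.float64(1.0), np.float64(0.5), np.float64(-0.5), np.float64(0.6)]
(80, -48, 35) (90, -48, 33) clear [np.float64(0.6), np.float64(0.8), np.float64(0.8), np.float64(0.8), np.float64(0.8), np.float64(0.8)]
(90, -48, 33) (90, -30, 20) clear [np.float64(0.8), np.float64(3.8), np.float64(4.0), np.float64(4.0), np.float64(4.0), np.float64(4.0)]
(90, -30, 20) (90, -10, 8) clear [np.float64(4.0), np.float64(4.0), np.float64(4.0), np.float64(4.0), np.float64(4.0), np.float64(4.0)]
(90, -10, 8) (89, 6, -4) clear [np.float64(4.0), np.float64(4.2), np.float64(4.4), np.float64(4.6), np.float64(4.8), np.float64(5.0)]
(89, 6, -4) (88, 6, -5) clear [np.float64(5.0), np.float64(5.2), np.float64(5.4), np.float64(5.6), np.float64(5.8), np.float64(6.0)]
(88, 6, -5) (40, 6, -6) clear [np.float64(6.0), np.float64(11.5), np.float64(10.9), np.float64(7.8), np.float64(10.9), np.float64(9.9)]
(40, 6, -6) (0, 6, -8) clear [np.float64(9.9), np.float64(6.4), np.float64(3.8), np.float64(3.8), np.float64(29.5), np.float64(98.9)]
(0, 6, -8) (-40, 10, -8) clear [np.float64(98.9), np.float64(106.9), np.float64(114.9), np.float64(122.9), np.float64(130.9), np.float64(138.9)]
up [-0.575 -0.002 -0.818] back [ 0.805 -0.178 -0.565] left [ 0.145  0.984 -0.104]
(-60, -28, 40) [ 0.429 -0.034  0.267] [-0.247, 1.005, -1.115, -0.064, 1.334, -0.224]
```

```bash
python3 -m handwheel '[[-0.1,0,-0.14,0,0,0],[-0.2,0,-0.28,0,0,0],[-0.34,0,-0.5,0,0,0],[-0.5,0,-0.7,0,0,0],[-0.5,0,-0.8,0,0,0],[-0.5,0,-0.8,0,0,0],[-0.5,0,-0.8,0,0,0]]'
python3 -m handwheel '[[0.1,0,-0.1,0,0,0],[0.15,0.2,-0.15,0,0.2,0],[0.2,0.4,-0.2,0,0.4,0],[0.25,0.6,-0.3,0,0.6,0],[0.25,0.8,-0.3,0,0.8,0],[0.25,0.95,-0.3,-0.06,0.9,-0.2],[0.25,0.95,-0.3,-0.06,0.9,-0.2],[0.25,0.95,-0.3,-0.06,0.9,-0.2]]'
python3 - <<'E'
from h import *
o=robot.get_obs(); print(o['joint_positions'],o['wrist_force'],o['width'])
rows([(-45,-28,40)])
snap('top','t4');snap('side','s4')
t=cv2.imread('pics/t4.png');s=cv2.imread('pics/s4.png')
A=cv2.resize(t[170:290,320:440],(400,400),interpolation=2); B=cv2.resize(s[200:320,270:390],(400,400),interpolation=2)
cv2.imwrite('pics/c4.png',np.hstack([A,B]))
E
```

```text
time: 5.18
tool_pos: [0.4706, -0.2464, 0.2488]
ee_rot: [-3.134, 0.618, 2.966]
wrist_force: [0.5, -0.1, -1.4]
width: 0.0139
finger_force: 30.0
time: 5.85
tool_pos: [0.4297, -0.0431, 0.2621]
ee_rot: [-3.131, 0.135, 3.076]
wrist_force: [0.1, -0.2, -1.5]
width: 0.0139
finger_force: 30.0
[-0.242 -0.291  1.61   0.013  1.687 -1.744] [ 0.103 -0.158 -1.48 ] 0.013876555071105554
(-45, -28, 40) [ 0.442 -0.034  0.259] [-0.058, 0.048, 0.021, -0.02, 0.424, -0.013]
```

View pics/c4.png

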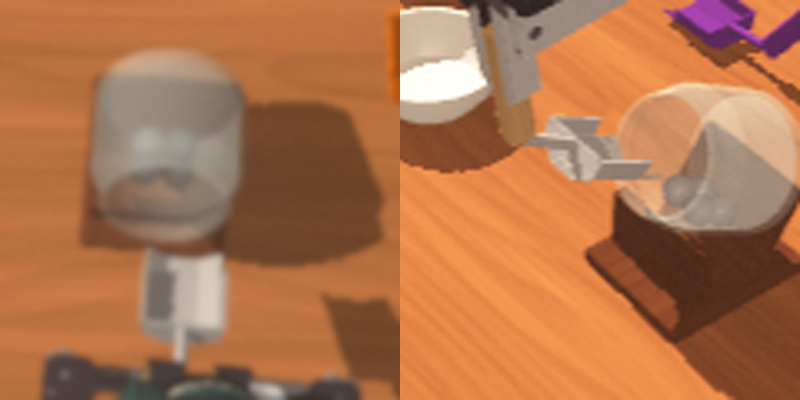

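The view shows the scoop just in front of the jar: in the left crop the nose centre is at x=183 and the mouth centre at 167, and the next move covers that offset (14 px). The balls lie at the low end of the jar.

```bash
python3 -m handwheel '[[-0.02,0.02,0.01,-0.01,0.1,0],[-0.04,0.04,0.02,-0.01,0.2,0],[-0.05,0.048,0.021,-0.02,0.3,-0.013],[-0.058,0.048,0.021,-0.02,0.424,-0.013],[-0.058,0.048,0.021,-0.02,0.424,-0.013],[-0.058,0.048,0.021,-0.02,0.424,-0.013]]'
python3 - <<'E'
from h import *
P0,R0=cur(); print(P0,rel(*jar(-45,-28,40),P0,R0))
rows([(-45,-28,40),(-20,-30,40),(0,-33,41),(15,-36,42),(28,-41,43.5),(40,-46,45)])
E
```

```text
time: 6.45
tool_pos: [0.4423, -0.0377, 0.261]
ee_rot: [-3.141, -0.083, 3.074]
wrist_force: [-0.6, -0.5, -1.1]
width: 0.014
finger_force: 30.0
[ 0.442 -0.038  0.261] [-0.     0.017  0.008 -0.     0.008 -0.014]
(-45, -28, 40) [ 0.442 -0.034  0.259] [-0.0, 0.017, 0.008, -0.0, 0.008, -0.014]
(-20, -30, 40) [ 0.463 -0.036  0.245] [-0.109, 0.018, 0.071, -0.0, 0.008, -0.014]
(0, -33, 41) [ 0.481 -0.037  0.234] [-0.204, 0.018, 0.12, -0.0, 0.041, -0.014]
(15, -36, 42) [ 0.495 -0.037  0.225] [-0.276, 0.019, 0.159, -0.0, 0.075, -0.014]
(28, -41, 43.5) [ 0.507 -0.038  0.215] [-0.341, 0.02, 0.2, 0.0, 0.125, -0.014]
(40, -46, 45) [ 0.518 -0.039  0.207] [-0.402, 0.02, 0.239, 0.0, 0.175, -0.014]
```

```bash
python3 -m handwheel '[[-0.05,0.01,0.04,0,0.01,-0.01],[-0.109,0.018,0.071,0,0.01,-0.01],[-0.16,0.018,0.095,0,0.025,-0.01],[-0.204,0.018,0.12,0,0.041,-0.01],[-0.24,0.019,0.14,0,0.06,-0.01],[-0.276,0.019,0.159,0,0.075,-0.01],[-0.31,0.02,0.18,0,0.1,-0.01],[-0.341,0.02,0.2,0,0.125,-0.01],[-0.341,0.02,0.2,0,0.125,-0.01],[-0.341,0.02,0.2,0,0.125,-0.01]]'
python3 - <<'E'
from h import *
o=robot.get_obs(); print(o['wrist_force'],o['wrist_torque'])
rows([(28,-41,43.5),(40,-46,45),(50,-47,42.5),(60,-47.5,40),(70,-47.5,37),(80,-47.5,35)])
E
```

```text
time: 7.28
tool_pos: [0.5073, -0.0365, 0.2163]
ee_rot: [-3.141, -0.149, 3.082]
wrist_force: [1.1, -0.3, -0.5]
width: 0.0138
finger_force: 30.0
[ 1.145 -0.316 -0.534] [ 0.035 -0.022 -0.001]
(28, -41, 43.5) [ 0.507 -0.038  0.215] [0.0, -0.009, 0.004, -0.001, -0.0, 0.001]
(40, -46, 45) [ 0.518 -0.039  0.207] [-0.063, -0.009, 0.039, -0.001, 0.05, 0.001]
(50, -47, 42.5) [ 0.521 -0.039  0.198] [-0.081, -0.009, 0.079, -0.001, -0.034, 0.001]
(60, -47.5, 40) [ 0.523 -0.039  0.19 ] [-0.1, -0.009, 0.118, -0.001, -0.117, 0.001]
(70, -47.5, 37) [ 0.525 -0.039  0.181] [-0.116, -0.009, 0.159, -0.001, -0.217, 0.001]
(80, -47.5, 35) [ 0.53  -0.04   0.174] [-0.143, -0.009, 0.194, -0.001, -0.284, 0.001]
```

```bash
python3 -m handwheel '[[-0.03,-0.005,0.02,0,0.025,0],[-0.063,-0.009,0.039,0,0.05,0],[-0.072,-0.009,0.06,0,0.01,0],[-0.081,-0.009,0.079,0,-0.034,0],[-0.09,-0.009,0.1,0,-0.075,0],[-0.1,-0.009,0.118,0,-0.117,0],[-0.1,-0.009,0.118,0,-0.117,0],[-0.1,-0.009,0.118,0,-0.117,0]]'
python3 - <<'E'
from h import *
o=robot.get_obs(); print(o['wrist_force'],o['wrist_torque'])
rows([(60,-47.5,40),(70,-47.5,37),(80,-47.5,35),(90,-47.5,33)])
snap('top','t5');snap('side','s5')
t=cv2.imread('pics/t5.png');s=cv2.imread('pics/s5.png')
A=cv2.resize(t[170:270,320:420],(400,400),interpolation=2); B=cv2.resize(s[215:295,310:390],(400,400),interpolation=2)
cv2.imwrite('pics/c5.png',np.hstack([A,B]))
E
```

```text
time: 7.95
tool_pos: [0.5233, -0.0392, 0.1903]
ee_rot: [-3.141, -0.088, 3.082]
wrist_force: [-0.2, -0.2, -1.8]
width: 0.0139
finger_force: 30.0
[-0.232 -0.193 -1.776] [0.069 0.058 0.005]
(60, -47.5, 40) [ 0.523 -0.039  0.19 ] [-0.001, 0.0, 0.001, -0.001, -0.001, 0.001]
(70, -47.5, 37) [ 0.525 -0.039  0.181] [-0.015, 0.0, 0.044, -0.001, -0.101, 0.001]
(80, -47.5, 35) [ 0.53  -0.04   0.174] [-0.039, 0.0, 0.08, -0.001, -0.167, 0.001]
(90, -47.5, 33) [ 0.534 -0.04   0.166] [-0.065, 0.0, 0.117, -0.001, -0.234, 0.001]
```

View pics/c5.png

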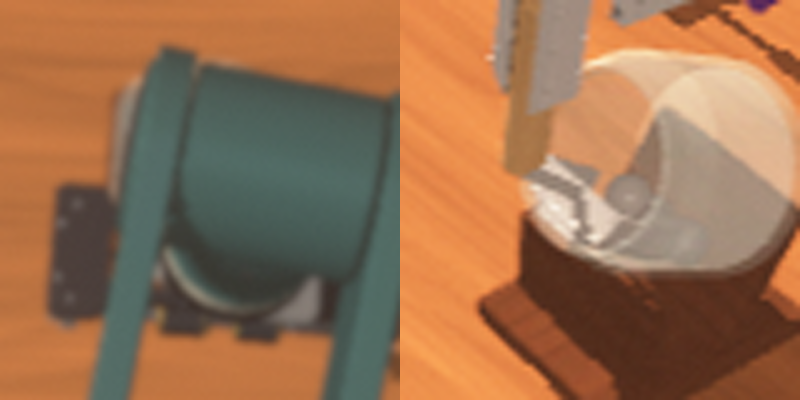

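The picture shows the trough inside the mouth at (580,205), with a ball at its nose at (630,195) and no contact force. I'll push on.

```bash
python3 -m handwheel '[[-0.008,0,0.022,0,-0.05,0],[-0.015,0,0.044,0,-0.1,0],[-0.027,0,0.062,0,-0.13,0],[-0.039,0,0.08,0,-0.167,0],[-0.045,0,0.09,0,-0.185,0],[-0.052,0,0.1,0,-0.2,0],[-0.052,0,0.1,0,-0.2,0]]'
python3 - <<'E'
from h import *
o=robot.get_obs(); print(o['wrist_force'],o['wrist_torque'])
rows([(86,-47.5,34),(92,-47.5,33)])
E
```

```text
time: 8.63
tool_pos: [0.5346, -0.0387, 0.175]
ee_rot: [3.14, 0.028, 3.083]
wrist_force: [-0.3, 2.0, 9.2]
width: 0.0138
finger_force: 30.0
[-0.252  1.992  9.153] [ 0.785 -0.096  0.048]
(86, -47.5, 34) [ 0.533 -0.04   0.169] [0.01, -0.006, 0.028, 0.003, 0.021, 0.004]
(92, -47.5, 33) [ 0.536 -0.04   0.165] [-0.005, -0.006, 0.051, 0.003, -0.013, 0.004]
```

```bash
sed -i 's/\[0,.012,.020\]/[0,.020,.032]/' h.py
python3 - <<'E'
from h import *
plan([(82,-42,39),(86,-47,39),(91,-47,39),(91,-30,24),(90,-10,8),(89,6,-4)])
rows([(80,-42,39),(80,-47,39),(88,-47,39),(92,-47,39)])
E
```

```text
(82, -42, 39) (86, -47, 39) clear [np.float64(6.6), np.float64(5.6), np.float64(4.6), np.float64(3.7), np.float64(2.7), np.float64(1.7)]
(86, -47, 39) (91, -47, 39) clear [np.float64(1.7), np.float64(1.7), np.float64(1.7), np.float64(1.1), np.float64(0.1), np.float64(-0.9)]
(91, -47, 39) (91, -30, 24) clear [np.float64(-0.9), np.float64(0.4), np.float64(1.7), np.float64(3.0), np.float64(3.0), np.float64(3.0)]
(91, -30, 24) (90, -10, 8) clear [np.float64(3.0), np.float64(3.2), np.float64(3.4), np.float64(3.6), np.float64(3.8), np.float64(4.0)]
(90, -10, 8) (89, 6, -4) clear [np.float64(4.0), np.float64(4.2), np.float64(4.4), np.float64(4.6), np.float64(4.8), np.float64(5.0)]
(80, -42, 39) [ 0.541 -0.04   0.184] [-0.035, -0.006, -0.042, 0.003, 0.187, 0.004]
(80, -47, 39) [ 0.539 -0.04   0.179] [-0.021, -0.006, -0.021, 0.003, 0.187, 0.004]
(88, -47, 39) [ 0.546 -0.041  0.175] [-0.056, -0.006, 0.0, 0.003, 0.187, 0.004]
(92, -47, 39) [ 0.549 -0.041  0.173] [-0.073, -0.006, 0.011, 0.003, 0.187, 0.004]
```

```bash
python3 -m handwheel '[[-0.02,0,-0.035,0,0.08,0],[-0.045,0,-0.07,0,0.166,0],[-0.045,0,-0.07,0,0.166,0],[-0.045,0,-0.07,0,0.166,0]]'; python3 -m handwheel '[[0.007,0,0.01,0,0,0],[0.014,0,0.021,0,0,0],[0.014,0,0.021,0,0,0],[0.014,0,0.021,0,0,0]]'
python3 - <<'E'
from h import *
o=robot.get_obs(); print(o['wrist_force'],o['wrist_torque'])
rows([(80,-47,39),(88,-47,39)])
E
```

```text
time: 8.97
tool_pos: [0.5414, -0.0403, 0.1837]
ee_rot: [-3.141, -0.068, 3.083]
wrist_force: [-0.7, -0.0, 2.2]
width: 0.0138
finger_force: 30.0
time: 9.3
tool_pos: [0.5397, -0.0402, 0.1829]
ee_rot: [-3.141, -0.059, 3.083]
wrist_force: [1.5, 0.5, 5.5]
width: 0.0139
finger_force: 30.0
[1.51  0.525 5.531] [ 0.157 -0.628 -0.005]
(80, -47, 39) [ 0.539 -0.04   0.179] [0.004, 0.0, 0.018, -0.001, 0.021, 0.002]
(88, -47, 39) [ 0.546 -0.041  0.175] [-0.032, 0.0, 0.036, -0.001, 0.021, 0.002]
```

Run:
```python
from h import *
snap('side','s6');w=snap('wrist','w6')[:,:,::-1]
s=cv2.imread('pics/s6.png')
B=cv2.resize(s[225:275,325:391],(800,600) if 0 else (480,364),interpolation=cv2.INTER_CUBIC)
im=np.zeros((600,800,3),np.uint8); im[:364,:480]=B; im[:240,480:]=cv2.resize(w,(320,240)); 
z=cv2.resize(w[200:300,240:400],(320,200),interpolation=2); im[364:564,:320]=z
cv2.imwrite('pics/c6.png',im)
P,R=cur(); Rs=R@TS.T; t=(P-.019*R[:,2])-Rs@OFF
for q in ([.033,0,-.012],[.033,.028,.013],[.033,-.028,.013],[-.033,.028,.013],[-.033,-.028,.013]):
    a=proj('s6',t+Rs@q); print((a-[325,225])*480/66)
    X=JR.T@(t+Rs@q-M); print(X*1e3)
```

```text
[268.14  274.254]
[ 79.856  -0.045 -41.981]
[252.587 168.758]
[ 83.482  27.984 -17.278]
[362.815 258.876]
[ 83.509 -28.015 -17.214]
[141.007 137.925]
[18.181 27.964 -7.671]
[253.25  231.533]
[ 18.208 -28.036  -7.608]
```

View pics/c6.png

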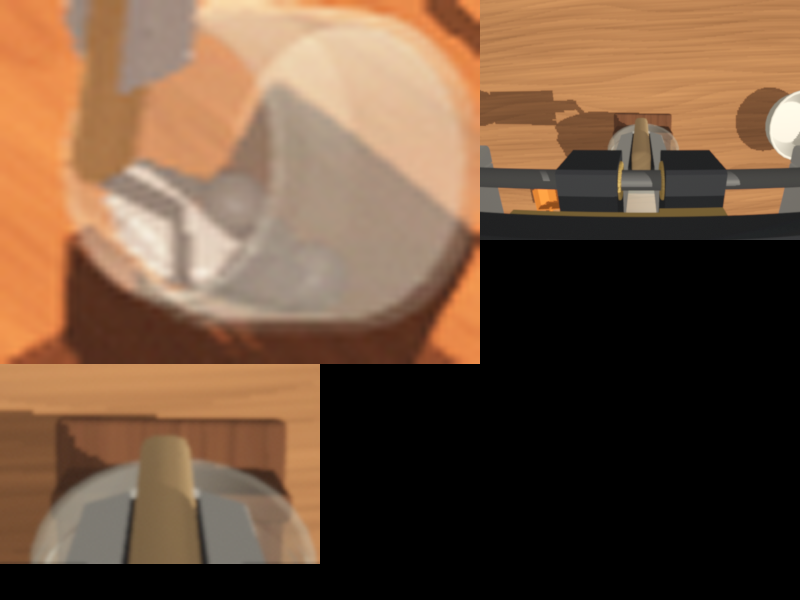

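The picture shows the trough in the jar at (180,230), one ball near its far edge at (235,200) and another at (320,270). I'll cast those balls' rays onto the plane they should rest in, and check the handle's foot against the prediction.

Run:
```python
from h import *
P,R=cur(); Rs=R@TS.T; t=(P-.019*R[:,2])-Rs@OFF
px=lambda X:((proj('s6',X)-[325,225])*480/66).round()
g=np.array([-.1115,0,.057])
for n,q in dict(foot=g-.057*u_,top=g+.035*u_,shankend=[-.033,0,.007],rearlow=[-.033,0,-.012],rearR=[-.033,-.011,-.012],noseR=[.033,-.011,-.012],noseL=[.033,.011,-.012]).items(): print(n,px(t+Rs@np.array(q)))
for n,q in dict(rimlow=[0,0,-.042],rimtop=[0,0,.046],rimL=[0,.046,0],rimR=[0,-.046,0],botlow=[.092,0,-.05],bottop=[.092,0,.054],botL=[.092,.054,0],botR=[.092,-.054,0]).items(): print(n,px(M+JR@q))
for b in((235,200),(320,270)):
    o,d=ray('s6',325+b[0]*66/480,225+b[1]*66/480); a=JR.T@(o-M);e=JR.T@d
    for D in(.08,.07,.06,.05,.04):
        X=a+e*(D-a[0])/e[0]; print(b,X*1e3,np.hypot(X[1],X[2])*1e3)
```

```text
foot [108. 169.]
top [134. -72.]
shankend [187. 199.]
rearlow [156. 248.]
rearR [178. 267.]
noseR [290. 292.]
noseL [247. 256.]
rimlow [114. 273.]
rimtop [233.  38.]
rimL [80. 86.]
rimR [265. 242.]
botlow [280. 294.]
bottop [417.  33.]
botL [241.  87.]
botR [455. 259.]
(235, 200) [ 80.     26.123 -28.89 ] 38.949106060122624
(235, 200) [ 70.     19.262 -24.749] 31.361461262046767
(235, 200) [ 60.     12.401 -20.609] 24.051845195490788
(235, 200) [ 50.      5.539 -16.468] 17.374777044142526
(235, 200) [ 40.     -1.322 -12.328] 12.39823021920024
(320, 270) [ 80.   -17.47 -28.68] 33.581997063993214
(320, 270) [ 70.    -23.837 -24.542] 34.212710301674775
(320, 270) [ 60.    -30.204 -20.404] 36.44994447112607
(320, 270) [ 50.    -36.571 -16.266] 40.02520760835116
(320, 270) [ 40.    -42.938 -12.128] 44.61799998449757
```

Run:
```python
from h import *
def at(f,u,v,D):
    o,d=ray(f,u,v); a=JR.T@(o-M);e=JR.T@d; return (a+e*(D-a[0])/e[0])*1e3
for f,u,v in(('t0',364.3,212.3),('t0',374.4,212.3),('t0',363,223),('t0',374.4,223.5),('s0',354,256.4),('s0',364.5,262.4)):
    print(f,u,v,*[at(f,u,v,D) for D in(.08,.065,.05)])
# bright/dark structure of side crops before/after: local circles
for f,(x0,y0,x1,y1) in (('s0',(335,235,385,275)),('s6',(335,235,385,275))):
    g=cv2.resize(cv2.cvtColor(cv2.imread(f'pics/{f}.png')[y0:y1,x0:x1],cv2.COLOR_BGR2GRAY),None,fx=8,fy=8,interpolation=cv2.INTER_CUBIC)
    c=cv2.HoughCircles(cv2.medianBlur(g,9),cv2.HOUGH_GRADIENT,1,30,param1=40,param2=14,minRadius=22,maxRadius=60)
    print(f,None if c is None else (c[0]/8+[x0,y0,0]).round(1)[:8])
c=cal('s0');print(c['fx']*.012/np.linalg.norm(np.array(c['R'])@M+c['t']))
```

```text
t0 364.3 212.3 [ 80.     13.694 -35.228] [ 65.     14.99  -15.698] [50.    16.286  3.831]
t0 374.4 212.3 [ 80.    -10.684 -31.945] [ 65.     -8.979 -12.47 ] [50.    -7.274  7.004]
t0 363 223 [ 80.     12.809 -79.494] [ 65.     14.12  -59.221] [ 50.     15.43  -38.949]
t0 374.4 223.5 [ 80.    -15.604 -77.672] [ 65.    -13.816 -57.43 ] [ 50.    -12.029 -37.188]
s0 354 256.4 [ 80.     29.609 -42.748] [ 65.     19.258 -36.302] [ 50.      8.907 -29.855]
s0 364.5 262.4 [ 80.     -6.339 -36.88 ] [ 65.    -16.079 -30.533] [ 50.    -25.819 -24.187]
s0 [[350.2 261.3   5.3]]
s6 [[344.3 257.7   7. ]
 [351.2 260.4   6.4]
 [343.6 251.7   3.9]
 [358.1 262.9   3.8]
 [357.3 250.6   5.9]
 [339.6 256.3   4.9]]
5.200547673941104
```

```bash
python3 -m handwheel '[[-0.01,0,0.005,0,0,0],[-0.018,0,0.009,0,0,0],[-0.027,0,0.014,0,0,0],[-0.036,0,0.018,0,0,0],[-0.045,0,0.023,0,0,0],[-0.045,0,0.023,0,0,0]]'
cat >> h.py <<'E'
def where(): # actual nose d,y,r, pitch
    P,R=cur(); Rs=R@TS.T; t=(P-.019*R[:,2])-Rs@OFF
    o=robot.get_obs()
    print('nose d,y,r',JR.T@(t+Rs@[.033,0,-.012]-M)*1e3,'pitch',-np.degrees(np.arcsin(Rs[2,0])),'F jar',JR.T@o['wrist_force'],o['wrist_torque'],o['time'],o['width'])
E
python3 -c "
from h import *
where()"
```

```text
time: 9.9
tool_pos: [0.548, -0.0408, 0.1782]
ee_rot: [-3.141, -0.06, 3.082]
wrist_force: [-1.0, 0.7, 8.4]
width: 0.0141
finger_force: 30.0
nose d,y,r [ 89.407  -0.196 -42.016] pitch 38.417086852610076 F jar [-5.075  0.632  6.773] [ 0.12  -0.31   0.049] 9.9 0.014137203907049319
```

Run:
```python
from h import *
P0,R0=jar(90,-47,39)
rows([(90,-40,33),(90,-30,24),(90,-20,16),(90,-10,8),(89.5,0,0),(89,6,-5)],P0,R0)
```

```text
(90, -40, 33) [ 0.538 -0.04   0.172] [0.047, 0.0, 0.013, 0.0, -0.2, 0.0]
(90, -30, 24) [ 0.525 -0.039  0.167] [0.109, 0.0, 0.045, 0.0, -0.5, 0.0]
(90, -20, 16) [ 0.516 -0.039  0.16 ] [0.151, 0.0, 0.08, 0.0, -0.767, 0.0]
(90, -10, 8) [ 0.51  -0.038  0.152] [0.181, 0.0, 0.122, -0.0, -1.033, -0.0]
(89.5, 0, 0) [ 0.505 -0.038  0.143] [0.201, -0.0, 0.17, 0.0, -1.3, 0.0]
(89, 6, -5) [ 0.503 -0.038  0.137] [0.208, -0.0, 0.203, -0.0, -1.467, -0.0]
```

```bash
python3 -m handwheel '[[0.024,0,0.007,0,-0.1,0],[0.047,0,0.013,0,-0.2,0],[0.078,0,0.029,0,-0.35,0],[0.109,0,0.045,0,-0.5,0],[0.13,0,0.062,0,-0.633,0],[0.151,0,0.08,0,-0.767,0],[0.151,0,0.08,0,-0.767,0]]'
python3 - <<'E'
from h import *
where()
P0,R0=jar(90,-20,16)
rows([(90,-10,8),(89.5,0,0),(89,6,-5),(88,7,-8)],P0,R0)
E
```

```text
time: 10.48
tool_pos: [0.5119, -0.0374, 0.1582]
ee_rot: [3.14, 0.334, 3.082]
wrist_force: [0.3, 0.9, -2.3]
width: 0.0138
finger_force: 30.0
nose d,y,r [ 87.391   1.353 -23.812] pitch 15.856739122717535 F jar [ 1.318  0.928 -1.856] [0.347 0.357 0.152] 10.4833 0.013759383176586912
(90, -10, 8) [ 0.51  -0.038  0.152] [0.044, -0.0, 0.027, 0.0, -0.267, 0.0]
(89.5, 0, 0) [ 0.505 -0.038  0.143] [0.081, -0.0, 0.064, -0.0, -0.533, -0.0]
(89, 6, -5) [ 0.503 -0.038  0.137] [0.1, -0.0, 0.092, -0.0, -0.7, -0.0]
(88, 7, -8) [ 0.501 -0.038  0.131] [0.122, -0.0, 0.116, -0.0, -0.8, -0.0]
```

```bash
python3 -m handwheel '[[0,0,0,0,0,0]]' >/dev/null
python3 - <<'E'
from h import *
where()
rows([(89,-12,10),(89,-4,4),(89,2,-1),(88.5,7,-6)])
E
```

```text
nose d,y,r [ 87.65    0.1   -22.174] pitch 16.058345995101977 F jar [-0.51   0.649 -1.619] [ 0.054  0.607 -0.01 ] 10.5667 0.014203208063550637
(89, -12, 10) [ 0.51  -0.038  0.155] [0.02, -0.0, 0.016, -0.0, -0.202, 0.001]
(89, -4, 4) [ 0.507 -0.038  0.149] [0.047, -0.0, 0.04, -0.0, -0.402, 0.001]
(89, 2, -1) [ 0.505 -0.038  0.143] [0.068, -0.0, 0.067, -0.0, -0.569, 0.001]
(88.5, 7, -6) [ 0.502 -0.038  0.135] [0.09, -0.0, 0.099, -0.0, -0.735, 0.001]
```

```bash
python3 -m handwheel '[[0.01,0,0.008,0,-0.1,0],[0.02,0,0.016,0,-0.202,0],[0.034,0,0.028,0,-0.3,0],[0.047,0,0.04,0,-0.402,0],[0.068,0,0.067,0,-0.569,0],[0.09,0,0.099,0,-0.735,0],[0.09,0,0.099,0,-0.735,0],[0.09,0,0.099,0,-0.735,0]]'
python3 - <<'E'
from h import *
where()
rows([(84,7,-8),(72,7,-9),(60,7,-9),(48,7,-9),(36,6,-9)])
snap('side','s7')
im=snap('wrist','w7')
E
```

```text
time: 11.23
tool_pos: [0.5035, -0.0381, 0.1344]
ee_rot: [3.141, 0.712, 3.082]
wrist_force: [0.5, -0.4, -0.6]
width: 0.0137
finger_force: 30.0
nose d,y,r [89.896 -0.074  6.286] pitch -5.803075353182302 F jar [ 0.793 -0.322 -0.274] [ 0.054  0.706 -0.013] 11.2333 0.013705774095587295
(84, 7, -8) [ 0.497 -0.038  0.133] [0.03, 0.001, -0.014, 0.001, -0.073, 0.0]
(72, 7, -9) [ 0.486 -0.037  0.136] [0.06, 0.001, -0.063, 0.001, -0.107, 0.0]
(60, 7, -9) [ 0.476 -0.036  0.142] [0.08, 0.001, -0.12, 0.001, -0.107, 0.0]
(48, 7, -9) [ 0.465 -0.036  0.148] [0.099, 0.001, -0.176, 0.001, -0.107, 0.0]
(36, 6, -9) [ 0.455 -0.035  0.153] [0.124, 0.001, -0.231, 0.001, -0.107, 0.0]
```

```bash
python3 -m handwheel '[[0.015,0,-0.007,0,-0.037,0],[0.03,0,-0.014,0,-0.07,0],[0.045,0,-0.038,0,-0.09,0],[0.06,0,-0.063,0,-0.1,0],[0.07,0,-0.09,0,-0.1,0],[0.08,0,-0.12,0,-0.1,0],[0.09,0,-0.148,0,-0.1,0],[0.099,0,-0.176,0,-0.1,0],[0.112,0,-0.203,0,-0.1,0],[0.124,0,-0.231,0,-0.1,0]]'
python3 - <<'E'
from h import *
where()
rows([(26,5,-8.5),(14,4,-8),(2,3,-8),(-10,4,-8),(-25,6,-8),(-40,8,-8)])
E
```

```text
time: 12.17
tool_pos: [0.4553, -0.0352, 0.1554]
ee_rot: [-3.141, 0.771, 3.083]
wrist_force: [0.2, -0.6, -2.3]
width: 0.0142
finger_force: 30.0
nose d,y,r [35.47  -0.02   8.599] pitch -9.17887773677264 F jar [ 1.367 -0.597 -1.897] [0.073 0.748 0.008] 12.1667 0.014222865917993668
(26, 5, -8.5) [ 0.446 -0.035  0.159] [0.023, 0.001, -0.045, 0.0, 0.023, 0.002]
(14, 4, -8) [ 0.435 -0.034  0.165] [0.039, 0.001, -0.105, 0.0, 0.039, 0.002]
(2, 3, -8) [ 0.424 -0.033  0.17 ] [0.06, 0.001, -0.161, 0.0, 0.039, 0.002]
(-10, 4, -8) [ 0.414 -0.033  0.177] [0.071, 0.001, -0.22, 0.0, 0.039, 0.002]
(-25, 6, -8) [ 0.402 -0.032  0.186] [0.082, 0.001, -0.295, 0.0, 0.039, 0.002]
(-40, 8, -8) [ 0.391 -0.031  0.195] [0.093, 0.001, -0.37, 0.0, 0.039, 0.002]
```

```bash
python3 -m handwheel '[[0.012,0,-0.022,0,0.01,0],[0.023,0,-0.045,0,0.023,0],[0.031,0,-0.075,0,0.03,0],[0.039,0,-0.105,0,0.039,0],[0.05,0,-0.133,0,0.039,0],[0.06,0,-0.161,0,0.039,0],[0.066,0,-0.19,0,0.039,0],[0.071,0,-0.22,0,0.039,0],[0.077,0,-0.255,0,0.039,0],[0.08,0,-0.285,0,0.039,0]]'
python3 -m handwheel '[[0.006,0,-0.04,0,0,0],[0.011,0,-0.08,0,0,0],[0.018,0,-0.12,0,0,0],[0.018,0,-0.15,0,0,0],[0.018,0,-0.15,0,0,0],[0.018,0,-0.15,0,0,0],[0.018,0,-0.15,0,0,0],[0.018,0,-0.15,0,0,0]]'
python3 - <<'E'
from h import *
where(); print(robot.get_obs()['wrist_force'])
P,R=cur(); Rs=R@TS.T; t=(P-.019*R[:,2])-Rs@OFF
snap('side','s8');snap('top','t8')
u=proj('s8',t).astype(int);v=proj('t8',t).astype(int); print(u,v)
s=cv2.imread('pics/s8.png');q=cv2.imread('pics/t8.png')
A=cv2.resize(s[u[1]-30:u[1]+30,u[0]-25:u[0]+25],(500,600)[:2],interpolation=cv2.INTER_CUBIC)
B=cv2.resize(q[v[1]-25:v[1]+25,v[0]-25:v[0]+25],(300,300),interpolation=cv2.INTER_CUBIC)
C=cv2.resize(s[220:285,325:390],(300,300),interpolation=cv2.INTER_CUBIC)
cv2.imwrite('pics/c8.png',np.hstack([A,np.vstack([B,C])]))
E
```

```text
time: 13.0
tool_pos: [0.4399, -0.0361, 0.1823]
ee_rot: [3.14, 0.727, 3.083]
wrist_force: [0.8, 0.6, -1.9]
width: 0.014
finger_force: 30.0
time: 13.67
tool_pos: [0.4369, -0.037, 0.2005]
ee_rot: [3.139, 0.712, 3.083]
wrist_force: [-0.2, -0.6, -1.8]
width: 0.0139
finger_force: 30.0
nose d,y,r [-0.743 -2.51  30.287] pitch -5.814800749561808 F jar [ 0.746 -0.618 -1.677] [0.045 0.685 0.015] 13.6667 0.013859079337215877
[-0.229 -0.606 -1.825]
[343 239] [372 238]
```

View pics/c8.png

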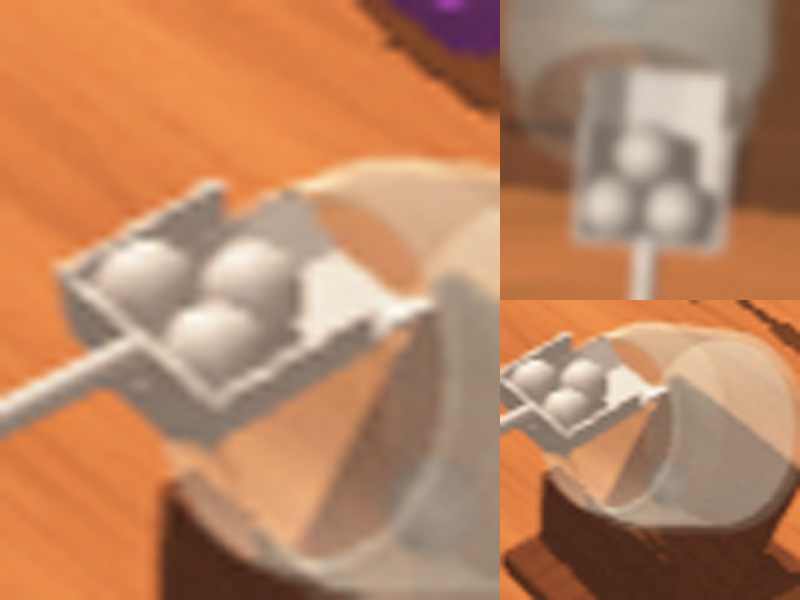

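The picture shows three balls in the trough, against its rear wall at (145,275), (250,275) and (215,335), with the fourth still in the jar at (440,510). The pull-out stopped short of its target, so I'm checking the joints.

Run:
```python
from h import *
o=robot.get_obs(); print(o['joint_positions'])
P,R=cur(); print('up',R.T@[0,0,1],'fwd',R.T@[1,0,0],'left',R.T@[0,1,0])
# target over bowl: yaw for carrying
B=np.array([.571,.251,0])
for yaw in (.1,.25,.4):
    print(yaw,tool(B+[0,0,.12]-0.03*scoopR(yaw,0)[:,0],yaw,np.radians(-6))[0],tool(B+[0,0,.10]-0.03*scoopR(yaw,0)[:,0],yaw,np.radians(45))[0])
```

```text
[-0.39  -0.756  2.154  0.247  1.072 -1.946]
up [-0.654  0.002 -0.757] fwd [-0.755  0.057  0.653] left [ 0.045  0.998 -0.036]
0.1 [0.436 0.237 0.154] [0.501 0.244 0.203]
0.25 [0.44  0.217 0.154] [0.503 0.234 0.203]
0.4 [0.446 0.198 0.154] [0.506 0.224 0.203]
```

Run:
```python
from h import *
P0,R0=cur(); print(P0)
rows([(-8,26,-4),(-10,20,-4)])
```

```text
[ 0.437 -0.037  0.201]
(-8, 26, -4) [ 0.43  -0.034  0.205] [0.013, 0.015, -0.039, 0.006, 0.061, 0.002]
(-10, 20, -4) [ 0.425 -0.033  0.201] [0.044, 0.015, -0.039, 0.006, 0.061, 0.002]
```

```bash
python3 -m handwheel '[[0.006,0.007,-0.02,0,0.03,0],[0.013,0.015,-0.039,0,0.06,0],[0.013,0.015,-0.039,0,0.06,0],[0.013,0.015,-0.039,0,0.06,0]]'
python3 -c "
from h import *
where();print(robot.get_obs()['joint_positions'])
P,R=cur();Q=P+[-.01,.1,0];print(rel(Q,R,P,R))"
```

```text
time: 14.1
tool_pos: [0.4306, -0.0335, 0.2063]
ee_rot: [3.14, 0.683, 3.084]
wrist_force: [-0.2, -0.6, -1.6]
width: 0.0139
finger_force: 30.0
nose d,y,r [-8.397  0.599 27.872] pitch -4.136977527434422 F jar [ 0.654 -0.65  -1.459] [ 0.03   0.688 -0.03 ] 14.1 0.013905290006344167
[-0.373 -0.753  2.129  0.221  1.117 -1.917]
[ 0.061  0.496 -0.049  0.     0.     0.   ]
```

```bash
python3 -m handwheel '[[0.003,0.03,-0.002,0,0,0],[0.006,0.07,-0.004,0,0,0],[0.01,0.12,-0.006,0,0,0],[0.012,0.18,-0.009,0,0,0],[0.014,0.24,-0.012,0,0,0],[0.016,0.3,-0.015,0,0,0],[0.018,0.37,-0.018,0,0,0],[0.02,0.44,-0.02,0,0,0],[0.02,0.49,-0.02,0,0,0],[0.02,0.52,-0.02,0,0,0]]'
python3 - <<'E'
from h import *
where();P0,R0=cur();print(P0,robot.get_obs()['joint_positions'])
B=np.array([.571,.251,0])
yaw=.2
for z,p in((.15,-6),(.11,-6)):
    P,R=tool(B+[0,0,z]-.03*scoopR(yaw,0)[:,0],yaw,np.radians(p)); print(P,rel(P,R,P0,R0))
E
```

```text
time: 14.93
tool_pos: [0.4304, 0.0721, 0.206]
ee_rot: [3.138, 0.682, 3.084]
wrist_force: [0.2, 0.0, -2.7]
width: 0.0138
finger_force: 30.0
nose d,y,r [-13.805 106.355  24.108] pitch -4.048650779533316 F jar [ 1.523  0.062 -2.215] [ 0.093  0.676 -0.003] 14.9333 0.013835957615718035
[0.43  0.072 0.206] [ 0.126 -0.705  2.109 -0.127  1.067 -1.366]
[0.438 0.224 0.184] [ 0.075  0.76   0.086 -0.309 -0.064 -0.376]
[0.438 0.224 0.144] [ 0.201  0.76   0.241 -0.309 -0.064 -0.376]
```

```bash
python3 -m handwheel '[[0.004,0.05,0.004,-0.02,-0.03,-0.02],[0.012,0.12,0.012,-0.05,-0.06,-0.06],[0.02,0.21,0.022,-0.085,-0.06,-0.1],[0.03,0.3,0.034,-0.12,-0.06,-0.15],[0.04,0.4,0.045,-0.16,-0.06,-0.2],[0.05,0.5,0.056,-0.2,-0.06,-0.25],[0.058,0.59,0.067,-0.24,-0.06,-0.29],[0.066,0.67,0.076,-0.27,-0.06,-0.33],[0.072,0.73,0.083,-0.3,-0.06,-0.36],[0.075,0.76,0.086,-0.309,-0.064,-0.376]]'
python3 - <<'E'
from h import *
im=snap('top','t9'); P0,R0=cur(); o=robot.get_obs(); print(o['joint_positions'],o['wrist_force'])
Rs=R0@TS.T; t=(P0-.019*R0[:,2])-Rs@OFF; print('trough',t,'yaw,p',np.arctan2(Rs[1,0],Rs[0,0]),-np.degrees(np.arcsin(Rs[2,0])))
# bowl again
t9=cv2.imread('pics/t9.png')
B=np.array([.571,.251,0]); yaw=.2
# descend, then tip about the nose: nose at bowl centre-20mm, z
R6=scoopR(yaw,np.radians(-6)); 
def T(nx,nz,p):
    R=scoopR(yaw,np.radians(p)); N=B+[0,0,nz]+nx*scoopR(yaw,0)[:,0]; return tool(N-R@[.033,0,-.012],yaw,np.radians(p))
for a in((-.005,.085,-6),(-.015,.08,10),(-.02,.075,25),(-.02,.07,40),(-.02,.07,50)):
    P,R=T(*a); print(a,P,rel(P,R,P0,R0).round(3).tolist())
E
```

```text
time: 15.77
tool_pos: [0.4383, 0.2235, 0.183]
ee_rot: [-3.141, 0.715, -2.942]
wrist_force: [-0.4, 0.4, -1.4]
width: 0.0138
finger_force: 30.0
[ 0.491 -0.537  2.088 -0.241  0.912 -1.198] [ 0.125  0.017 -1.817]
trough [0.542 0.245 0.149] yaw,p 0.1994973280255396 -5.94192734155125
(-0.005, 0.085, -6) [0.429 0.222 0.127] [0.218, 0.003, 0.181, -0.002, -0.002, -0.0]
(-0.015, 0.08, 10) [0.436 0.224 0.159] [0.087, 0.003, 0.083, -0.002, 0.531, -0.0]
(-0.02, 0.075, 25) [0.455 0.228 0.183] [-0.066, 0.003, 0.056, -0.001, 1.031, -0.0]
(-0.02, 0.07, 40) [0.486 0.234 0.2  ] [-0.239, 0.003, 0.096, -0.001, 1.531, -0.001]
(-0.02, 0.07, 50) [0.509 0.238 0.209] [-0.36, 0.003, 0.136, -0.001, 1.865, -0.001]
```

```bash
cat >> h.py <<'E'
B=np.array([.571,.251,0]); BY=.2
def T(nx,nz,p,yaw=BY):
    R=scoopR(yaw,np.radians(p)); N=B+[0,0,nz]+nx*scoopR(yaw,0)[:,0]; return tool(N-R@[.033,0,-.012],yaw,np.radians(p))
E
python3 - <<'E'
from h import *
P0,R0=cur()
for a in((-.01,.07,-6),):
    P,R=T(*a); print(a,P,rel(P,R,P0,R0).round(3).tolist())
P0,R0=T(-.01,.07,-6)
for a in((-.015,.066,2),(-.025,.06,10),(-.03,.055,18),(-.03,.05,24)):
    P,R=T(*a); print(a,P,rel(P,R,P0,R0).round(3).tolist())
P0,R0=T(-.03,.05,24)
for a in((-.03,.05,35),(-.03,.05,48)):
    P,R=T(*a); print(a,P,rel(P,R,P0,R0).round(3).tolist())
E
```

```text
(-0.01, 0.07, -6) [0.424 0.221 0.112] [0.286, 0.003, 0.221, -0.002, -0.002, -0.0]
(-0.015, 0.066, 2) [0.426 0.222 0.127] [-0.058, 0.0, -0.05, -0.0, 0.267, 0.0]
(-0.025, 0.06, 10) [0.426 0.222 0.139] [-0.096, -0.0, -0.095, 0.0, 0.533, -0.0]
(-0.03, 0.055, 18) [0.433 0.223 0.15 ] [-0.16, -0.0, -0.114, -0.0, 0.8, 0.0]
(-0.03, 0.05, 24) [0.444 0.225 0.156] [-0.22, -0.0, -0.102, 0.0, 1.0, -0.0]
(-0.03, 0.05, 35) [0.465 0.23  0.173] [-0.125, -0.0, -0.063, -0.0, 0.367, -0.0]
(-0.03, 0.05, 48) [0.494 0.235 0.188] [-0.285, 0.0, -0.105, -0.0, 0.8, 0.0]
```

```bash
python3 -m handwheel '[[0.03,0,0.02,0,0,0],[0.07,0,0.05,0,0,0],[0.12,0,0.09,0,0,0],[0.17,0,0.13,0,0,0],[0.22,0,0.17,0,0,0],[0.26,0,0.2,0,0,0],[0.286,0.003,0.221,0,0,0],[0.286,0.003,0.221,0,0,0],[0.286,0.003,0.221,0,0,0]]'
python3 - <<'E'
from h import *
P0,R0=cur(); P,R=T(-.01,.07,-6); print(rel(P,R,P0,R0),robot.get_obs()['wrist_force'])
E
```

```text
time: 16.57
tool_pos: [0.4243, 0.2199, 0.1122]
ee_rot: [-3.14, 0.715, -2.943]
wrist_force: [0.7, -0.6, -2.2]
width: 0.0137
finger_force: 30.0
[-0.     0.007  0.001 -0.005 -0.001 -0.002] [ 0.65  -0.562 -2.173]
```

```bash
python3 -m handwheel '[[-0.03,0,-0.025,0,0.13,0],[-0.058,0,-0.05,0,0.267,0],[-0.077,0,-0.072,0,0.4,0],[-0.096,0,-0.095,0,0.533,0],[-0.112,0,-0.1,0,0.6,0],[-0.128,0,-0.105,0,0.667,0],[-0.16,0,-0.114,0,0.8,0],[-0.19,0,-0.108,0,0.9,0],[-0.22,0,-0.102,0,1,0],[-0.22,0,-0.102,0,1,0]]'
python3 -m handwheel '[[-0.04,0,-0.02,0,0.12,0],[-0.08,0,-0.04,0,0.24,0],[-0.125,0,-0.063,0,0.367,0],[-0.2,0,-0.085,0,0.58,0],[-0.285,0,-0.105,0,0.8,0],[-0.285,0,-0.105,0,0.8,0],[-0.285,0,-0.105,0,0.8,0],[-0.285,0,-0.105,0,0.8,0],[-0.285,0,-0.105,0,0.8,0],[-0.285,0,-0.105,0,0.8,0]]'
python3 - <<'E'
from h import *
o=robot.get_obs(); print(o['wrist_force'],o['wrist_torque'])
P0,R0=cur(); print('up',R0.T@[0,0,1],'back',R0.T@[-np.cos(.2),-np.sin(.2),0]); print(rel(*T(-.03,.05,48),P0,R0))
E
```

```text
time: 17.4
tool_pos: [0.4484, 0.2248, 0.1598]
ee_rot: [-3.141, 0.198, -2.945]
wrist_force: [1.3, 0.3, 0.0]
width: 0.0138
finger_force: 30.0
time: 18.23
tool_pos: [0.4939, 0.2343, 0.1909]
ee_rot: [-3.141, -0.222, -2.944]
wrist_force: [0.1, -0.1, 0.3]
width: 0.0138
finger_force: 30.0
[ 0.109 -0.124  0.25 ] [ 0.025 -0.138  0.013]
up [ 0.22  -0.001 -0.975] back [ 0.975 -0.002  0.22 ]
[-0.007  0.005  0.014 -0.     0.01  -0.004]
```

```bash
python3 -m handwheel '[[0.01,0,-0.05,0,0,0],[0.03,0,-0.13,0,0,0],[0.055,0,-0.24,0,0,0],[0.08,0,-0.36,0,0,0],[0.11,0,-0.49,0,0,0],[0.11,0,-0.49,0,0,0]]'
python3 -m handwheel '[[0.1,0,0.02,0,0,0],[0.2,0,0.04,0,-0.1,0],[0.3,0,0.06,0,-0.3,0],[0.4,-0.1,0.06,0,-0.5,0],[0.4,-0.25,0.06,0,-0.7,0],[0.4,-0.4,0.06,0,-0.9,0],[0.4,-0.5,0.06,0,-1,0],[0.4,-0.6,0.06,0,-1,0],[0.4,-0.6,0.06,0,-1,0],[0.4,-0.6,0.06,0,-1,0]]'
python3 - <<'E'
from h import *
P0,R0=cur(); o=robot.get_obs(); Rs=R0@TS.T; t=(P0-.019*R0[:,2])-Rs@OFF
print(o['wrist_force'],'trough',t,'pitch',-np.degrees(np.arcsin(Rs[2,0])),o['joint_positions'])
for f in('top','side'): snap(f,f[0]+'10')
np.set_printoptions(linewidth=250)
def asc(f,X,h,step):
    u=proj(f,X).astype(int); g=cv2.imread(f'pics/{f}.png',0)[u[1]-h:u[1]+h+1:step,u[0]-h:u[0]+h+1:step]//10; print(f,u); print('\n'.join(' '.join('%2d'%v for v in r) for r in g))
asc('t10',B+[0,0,.02],24,2); asc('t10',t,16,1)
t0=cv2.imread('pics/t10.png'); x0,y0,x1,y1=200,185,300,270
hsv=cv2.cvtColor(t0[y0:y1,x0:x1],cv2.COLOR_BGR2HSV); mk=((hsv[...,1]<70)&(hsv[...,2]>110)).astype('uint8')
n,l,st,ce=cv2.connectedComponentsWithStats(mk); i=1+np.argmax(st[1:,4]); print(st[i]+[x0,y0,0,0,0],plane('t10',x0+st[i,0]+st[i,2]/2,y0+st[i,1]+st[i,3]/2,.046))
E
```

```text
time: 18.73
tool_pos: [0.4959, 0.2348, 0.2974]
ee_rot: [3.141, -0.212, -2.944]
wrist_force: [-0.1, 0.5, 0.7]
width: 0.0136
finger_force: 30.0
time: 19.57
tool_pos: [0.4388, 0.1004, 0.2955]
ee_rot: [-3.141, 0.298, -2.946]
wrist_force: [0.7, 0.2, -0.6]
width: 0.014
finger_force: 30.0
[ 0.745  0.186 -0.63 ] trough [0.52  0.116 0.222] pitch 17.924482581393594 [ 0.071 -0.373  1.627  0.036  1.592 -1.689]
t10 [250 229]
 8  8  8  9 12 18 21 20 17 16 15 15 16 17 18 19 21 22 20 17 14 13 13 13 13
 9  9 11 15 19 19 16 14 13 13 14 15 17 17 18 19 19 20 22 22 18 12 10 11 12
12 13 17 21 18 14 13 13 13 13 14 16 17 18 19 20 20 20 21 22 22 18 11  9  9
13 16 20 17 14 13 13 13 13 14 14 17 19 20 20 21 21 21 22 22 22 22 17  9  8
14 20 18 14 13 13 13 13 14 15 15 19 22 22 22 22 22 22 22 22 22 23 22 14  8
19 19 14 13 13 13 13 14 17 19 17 15 19 21 21 22 22 22 22 23 23 23 23 20 10
21 16 13 13 13 13 14 15 20 21 18 14 14 19 19 16 16 17 19 23 23 23 23 23 15
20 14 13 13 13 14 14 16 19 20 17 13 15 20 20 16 13 14 16 20 23 24 23 23 20
17 13 13 13 13 14 15 17 20 18 15 13 16 20 19 15 12 14 15 17 22 24 24 23 22
15 13 13 
[... 3818 characters left out ...]
13 16 18 19 19 19 19 19 20 20 20 20 20 20 20 19 18 16 15 14
14 14 14 15 15 15 13 11 11 11 11 11 11 13 15 18 19 19 19 19 19 19 19 19 18 18 17 17 16 16 14 14 13
13 13 14 14 15 15 13 12 11 12 12 12 12 13 15 17 18 19 18 18 17 17 16 16 15 14 14 14 13 13 12 13 13
13 13 13 14 15 15 14 13 12 13 13 13 14 14 15 16 18 19 18 16 14 13 13 12 12 11 11 11 11 12 12 13 13
13 13 13 13 14 15 14 14 13 13 13 13 13 13 13 14 16 18 18 16 13 11 11 11 11 11 11 11 12 12 12 13 13
13 13 13 13 13 14 13 13 13 12 12 12 11 11 11 12 15 18 18 16 12 11 11 11 11 11 12 12 12 13 13 13 13
13 13 13 13 13 13 12 12 11 11 11 11 11 11 11 12 14 17 18 16 13 12 11 12 12 12 13 13 13 13 13 13 13
[ 223  202   53   52 2188] [0.571 0.251 0.046]
```

Numbers from the top view: the trough is empty, three dark ball patches lie in the bowl, and the bowl is still at (0.571, 0.251). Now I'll set the scoop down in the gap between bowl and jar.

Run:
```python
from h import *
P0,R0=cur()
for z in(.16,):
    P,R=tool([.54,.11,z],.1,0); print(P,rel(P,R,P0,R0).round(3).tolist())
P0,R0=tool([.54,.11,.16],.1,0)
for z in(.06,.03,.018,.012,.009):
    P,R=tool([.54,.11,z],.1,0); print(P,rel(P,R,P0,R0).round(3).tolist())
```

```text
[0.439 0.1   0.204] [0.137, -0.008, 0.433, 0.082, -0.599, 0.169]
[0.439 0.1   0.104] [0.287, 0.0, 0.41, -0.0, 0.0, -0.0]
[0.439 0.1   0.074] [0.373, 0.0, 0.532, -0.0, 0.0, -0.0]
[0.439 0.1   0.062] [0.407, 0.0, 0.582, -0.0, 0.0, -0.0]
[0.439 0.1   0.056] [0.424, 0.0, 0.606, -0.0, 0.0, -0.0]
[0.439 0.1   0.053] [0.433, 0.0, 0.618, -0.0, 0.0, -0.0]
```

```bash
python3 -m handwheel '[[0.04,0,0.12,0.02,-0.15,0.05],[0.08,0,0.25,0.05,-0.35,0.1],[0.137,-0.008,0.433,0.082,-0.599,0.169],[0.137,-0.008,0.433,0.082,-0.599,0.169],[0.137,-0.008,0.433,0.082,-0.599,0.169],[0.137,-0.008,0.433,0.082,-0.599,0.169]]'
python3 -m handwheel '[[0.07,0,0.1,0,0,0],[0.14,0,0.2,0,0,0],[0.21,0,0.3,0,0,0],[0.287,0,0.41,0,0,0],[0.33,0,0.47,0,0,0],[0.373,0,0.532,0,0,0],[0.373,0,0.532,0,0,0],[0.373,0,0.532,0,0,0]]'
python3 - <<'E'
from h import *
P0,R0=cur();o=robot.get_obs();print(o['wrist_force'],o['wrist_torque'],o['joint_positions'])
for z in(.03,.018,.012,.009):
    P,R=tool([.54,.11,z],.1,0); print(P,rel(P,R,P0,R0).round(3).tolist())
snap('side','s11')
Rs=scoopR(.1,0)
t=(P0-.019*R0[:,2])-(R0@TS.T)@OFF; print(t)
for q in([-.033,.028,.013],[.033,-.028,.013]): print(proj('s11',t+Rs@q))
E
```

```text
time: 20.17
tool_pos: [0.4396, 0.1, 0.2047]
ee_rot: [-3.14, 0.61, -3.039]
wrist_force: [0.7, -0.2, 3.6]
width: 0.0141
finger_force: 30.0
time: 20.83
tool_pos: [0.4472, 0.0998, 0.0857]
ee_rot: [-3.14, 0.625, -3.041]
wrist_force: [0.3, 1.1, -0.4]
width: 0.0138
finger_force: 30.0
[ 0.328  1.149 -0.434] [-0.002  0.514 -0.052] [ 0.094 -0.544  2.249  0.004  0.811 -1.579]
[0.439 0.1   0.074] [0.066, 0.004, 0.021, -0.002, 0.027, 0.001]
[0.439 0.1   0.062] [0.101, 0.004, 0.07, -0.002, 0.027, 0.001]
[0.439 0.1   0.056] [0.119, 0.005, 0.094, -0.002, 0.027, 0.001]
[0.439 0.1   0.053] [0.128, 0.005, 0.107, -0.002, 0.027, 0.001]
[0.549 0.11  0.043]
[286.49  242.479]
[319.827 240.462]
```

```bash
python3 -m handwheel '[[0,0,0,0,0,0],[0,0,0,0,0,0],[0,0,0,0,0,0]]'
python3 - <<'E'
from h import *
P0,R0=cur();o=robot.get_obs();print(o['wrist_force'],o['wrist_torque'],o['joint_positions'])
for z in(.03,.018,.012,.009):
    P,R=tool([.545,.11,z],.1,0); print(P,rel(P,R,P0,R0).round(3).tolist())
E
```

```text
time: 21.13
tool_pos: [0.4408, 0.0992, 0.0771]
ee_rot: [-3.14, 0.614, -3.041]
wrist_force: [-0.1, 0.4, -1.1]
width: 0.0134
finger_force: 30.0
[-0.11   0.431 -1.108] [0.012 0.463 0.035] [ 0.094 -0.548  2.264  0.004  0.811 -1.579]
[0.444 0.1   0.074] [-0.005, 0.002, 0.02, -0.002, 0.007, 0.0]
[0.444 0.1   0.062] [0.029, 0.002, 0.069, -0.002, 0.007, 0.0]
[0.444 0.1   0.056] [0.047, 0.002, 0.094, -0.002, 0.007, 0.0]
[0.444 0.1   0.053] [0.055, 0.002, 0.106, -0.002, 0.007, 0.0]
```

Just lag. I'll lower slowly until the bottom touches.

```bash
python3 -m handwheel '[[0.01,0,0.03,0,0,0],[0.02,0,0.05,0,0,0],[0.029,0,0.069,0,0.005,0],[0.036,0,0.08,0,0.007,0],[0.043,0,0.088,0,0.007,0],[0.043,0,0.088,0,0.007,0],[0.043,0,0.088,0,0.007,0],[0.043,0,0.088,0,0.007,0]]'
python3 -m handwheel '[[0.003,0,0.004,0,0,0],[0.006,0,0.008,0,0,0],[0.009,0,0.012,0,0,0],[0.009,0,0.012,0,0,0],[0.009,0,0.012,0,0,0]]'
python3 - <<'E'
from h import *
P0,R0=cur();o=robot.get_obs();print(o['wrist_force'],o['wrist_torque'])
print(tool([.545,.11,.012],.1,0)[0],P0)
E
```

```text
time: 21.8
tool_pos: [0.4423, 0.0993, 0.0552]
ee_rot: [-3.14, 0.607, -3.041]
wrist_force: [-0.2, -0.2, -0.7]
width: 0.0141
finger_force: 30.0
time: 22.22
tool_pos: [0.4438, 0.0995, 0.0545]
ee_rot: [-3.14, 0.612, -3.041]
wrist_force: [-2.7, -0.3, 4.6]
width: 0.0139
finger_force: 30.0
[-2.717 -0.267  4.562] [ 0.098 -0.136  0.022]
[0.444 0.1   0.056] [0.444 0.099 0.055]
```

```bash
python3 -m handwheel '[[-0.004,0,-0.006,0,0,0],[-0.004,0,-0.006,0,0,0],[-0.004,0,-0.006,0,0,0],[-0.004,0,-0.006,0,0,0],[-0.004,0,-0.006,0,0,0],[-0.004,0,-0.006,0,0,0],[-0.004,0,-0.006,0,0,0],[-0.004,0,-0.006,0,0,0],[-0.004,0,-0.006,0,0,0],[-0.004,0,-0.006,0,0,0]]' 0
python3 -m handwheel '[[0,0,-0.03,0,0,0],[0,0,-0.08,0,0,0],[0,0,-0.15,0,0,0],[0,0,-0.25,0,0,0],[0,0,-0.35,0,0,0],[0,0,-0.45,0,0,0],[0,0,-0.5,0,0,0],[0,0,-0.5,0,0,0],[0,0,-0.5,0,0,0]]'
python3 - <<'E'
from h import *
P0,R0=cur();print(P0,robot.get_obs()['joint_positions'])
print('up',R0.T@[0,0,1])
E
```

```text
time: 23.05
tool_pos: [0.4421, 0.0993, 0.0536]
ee_rot: [-3.14, 0.607, -3.041]
wrist_force: [-0.0, -1.0, 0.0]
width: 0.0469
finger_force: 0.0
time: 23.8
tool_pos: [0.3905, 0.0958, 0.136]
ee_rot: [-3.139, 0.606, -3.041]
wrist_force: [-1.0, -0.4, -1.6]
width: 0.0468
finger_force: 0.0
[0.391 0.096 0.136] [ 0.102 -0.757  2.236 -0.004  1.056 -1.568]
up [-0.569 -0.002 -0.822]
```

```bash
python3 -m handwheel '[[-0.1,0,-0.14,0,0.1,0],[-0.2,-0.1,-0.28,0,0.3,0],[-0.28,-0.4,-0.4,0,0.5,0],[-0.28,-0.7,-0.4,0,0.7,0],[-0.28,-0.95,-0.4,0,0.9,0],[-0.28,-0.95,-0.4,0,1,0],[-0.28,-0.95,-0.4,0,1,0],[-0.28,-0.95,-0.4,0,1,0],[-0.28,-0.95,-0.4,0,1,0]]'
python3 - <<'E'
from h import *
snap('top','t12');snap('side','s12')
g=cv2.imread('pics/t12.png'); hs=cv2.cvtColor(g,cv2.COLOR_BGR2HSV)
x0,y0,x1,y1=282,205,340,300
m=((hs[...,1]<60)&(hs[...,2]>120)).astype('uint8')[y0:y1,x0:x1]
n,l,st,ce=cv2.connectedComponentsWithStats(m)
for i in range(1,n):
    if st[i,4]>30:
        ys,xs=np.where(l==i); r=cv2.minAreaRect(np.c_[xs,ys].astype(np.float32)); print(st[i]+[x0,y0,0,0,0],ce[i]+[x0,y0],r, plane('t12',*(ce[i]+[x0,y0]),.015))
t=np.array([.545,.11,.012]);Rs=scoopR(.1,0)
print('pred trough px',proj('t12',t),'grip top',proj('t12',t+Rs@[-.1316,0,.0857]),proj('s12',t+Rs@[-.1316,0,.0857]))
# wood handle: colour diff vs. t0 (table) in both views
for a,b,bx in(('t0','t12',(285,200,345,310)),('s0','s12',(255,225,340,320))):
    d=cv2.absdiff(cv2.imread(f'pics/{a}.png'),cv2.imread(f'pics/{b}.png')).max(2); x0,y0,x1,y1=bx
    k=(d[y0:y1,x0:x1]>25).astype('uint8'); n,l,st,ce=cv2.connectedComponentsWithStats(k); print(b,[(st[i]+[x0,y0,0,0,0]).tolist() for i in range(1,n) if st[i,4]>25])
# unmoved: diff around bowl/tin/mug/box/jar
d=cv2.absdiff(cv2.imread('pics/t0.png'),cv2.imread('pics/t12.png')).max(2)
for nme,(x0,y0,x1,y1) in dict(bowl=(215,195,285,262),tin=(160,165,210,205),mug=(495,178,545,232),box=(60,225,175,312),jar=(340,180,400,248)).items(): print(nme,(d[y0:y1,x0:x1]>30).sum())
k=(d>35).astype('uint8'); n,l,st,ce=cv2.connectedComponentsWithStats(k); print([st[i].tolist() for i in range(1,n) if st[i,4]>15])
E
```

```text
time: 24.55
tool_pos: [0.4092, -0.0929, 0.2321]
ee_rot: [-3.141, 0.079, -3.044]
wrist_force: [-0.2, 0.7, -0.3]
width: 0.0472
finger_force: 0.0
[297 229  22  41 543] [307.584 243.12 ] ((25.5, 44.0), (40.0, 21.0), 90.0) [0.539 0.107 0.015]
pred trough px [306.648 240.837] grip top [309.597 293.412] [262.071 254.739]
t12 [[295, 227, 50, 75, 1402]]
s12 [[271, 225, 9, 6, 37], [259, 225, 81, 83, 2188]]
bowl 303
tin 0
mug 0
box 0
jar 33
[[243, 214, 23, 12, 176], [442, 217, 41, 73, 1237], [295, 227, 54, 75, 1248], [245, 229, 13, 10, 98], [188, 282, 446, 198, 29578], [307, 290, 4, 6, 16], [0, 391, 161, 89, 8999], [245, 421, 74, 59, 3086], [318, 435, 62, 45, 1400]]
```

Everything checks out in the difference images. The scoop stands where predicted, with its handle tip at (309,293) as it would be if level. Three balls are in the bowl, the tin, mug and tissue box are unchanged, and no stray ball shows.

```bash
python3 -c "
from bench import robot
print(robot.close_job())"
```

```text
the job is handed in; nothing more can be done
None
```

I tipped three of the four balls into the bowl, left the fourth in the jar, stood the empty scoop level on the open table, and handed the job in at about 25 s; the final checks were from image measurements only, as my ten views were used up.

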